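# Stand the fallen drink cartons in their tray and hang up the headset

## Task

Get the games cabinet ready for tonight: stand every fallen drink carton upright on its base inside the long tray, in the free places among the cartons already there, so that in the end every carton stands upright in the tray. Hang the headset over the rail by its headband, one ear cup on each side of the bar, so that it hangs still and free. Leave the bowl, the figurine, the controllers and the steel box where they are.

Things in the scene. Friction and masses are not known exactly. Their poses are not given: they have to be found in the camera images.
- carton1: Rigid drink carton, 44 x 44 x 108 mm; origin at its centre (54 mm above its base); x axis from base to top (the end with the white band and red tab), so x points up when it stands; about 0.2 kg. At the start it lies on its side on the cabinet top in front of the tray, roughly along y, its top to either side; may be absent.
- carton2: Rigid drink carton, 44 x 44 x 108 mm; origin at its centre (54 mm above its base); x axis from base to top (the end with the white band and red tab), so x points up when it stands; about 0.2 kg. At the start it lies on its side on the cabinet top in front of the tray, roughly along y, its top to either side; may be absent.
- carton3: Rigid drink carton, 44 x 44 x 108 mm; origin at its centre (54 mm above its base); x axis from base to top (the end with the white band and red tab), so x points up when it stands; about 0.2 kg. At the start it lies on its side on the cabinet top in front of the tray, roughly along y, its top to either side; may be absent.
- carton4: Rigid drink carton, 44 x 44 x 108 mm; origin at its centre (54 mm above its base); x axis from base to top (the end with the white band and red tab), so x points up when it stands; about 0.2 kg. At the start it lies on its side on the cabinet top in front of the tray, roughly along y, its top to either side; may be absent.
- carton5: Rigid drink carton, 44 x 44 x 108 mm; origin at its centre (54 mm above its base); x axis from base to top (the end with the white band and red tab), so x points up when it stands; about 0.2 kg. At the start it already stands in the tray; always present.
- carton6: Rigid drink carton, 44 x 44 x 108 mm; origin at its centre (54 mm above its base); x axis from base to top (the end with the white band and red tab), so x points up when it stands; about 0.2 kg. At the start it already stands in the tray; always present.
- tray: Fixed shallow wooden tray, 130 x 540 mm (x by y), the lane for the cartons; origin at the centre of its underside, x axis across it (away from the robot), y axis along it. Floor 4 mm thick; its low rims are 5 mm thick and reach 10 mm above the cabinet top, leaving 120 x 530 mm inside.
- headset: Rigid headset, about 0.2 kg, 152 mm wide, standing on its flat-bottomed ear cups. Origin mid-crown on the underside of the headband, 130 mm above the cups' bottoms; x ear to ear, y across the band, z up. Crown: black pad 44 (x) x 26 (y) mm, z = 0 to 24 mm; from it a 22 mm wide band slopes down to the cups (26 x 60 x 66 mm, centred at x = +-63, z = -97 mm; 90 mm clear between them).
- rail: Fixed headset rail: one horizontal round bar, 12 mm in diameter, 260 mm long, on an upright post with a round foot at each end; origin on the cabinet top under the middle of the bar, y axis along the bar, z up.
- rail_mid (a point): Middle of the bar, on its axis (6 mm below the bar's top), 150 mm above the cabinet top; axes as the rail's.
- bowl: Ceramic bowl, 120 mm across, 50 mm high, loose bystander; origin under its centre.
- figurine: Turned wooden figurine, 52 mm across, 122 mm high, loose bystander; origin under its centre.
- controller1: White game controller, about 110 x 155 mm, 38 mm high, loose bystander at the right; origin under its centre.
- controller2: White game controller, the same, loose bystander beyond the tray; origin under its centre.
- steel_box: Steel box, 120 x 180 x 70 mm high, loose bystander at the right end of the tray; origin under its centre.

How it is judged:
By the outcome, as a careful person would: the job done as asked, in the order asked, and still so for the second after the job is handed in, with the robot touching nothing.
Of carton1, carton2, carton3, carton4 only 3 to 4 are there at a start; the rules pass over those that are not, and their reading is None.
At some moment in a run one of carton1, carton2, carton3, carton4 may be knocked a few centimetres aside while the robot is not near it.
Once in a run the grip may slacken for a moment while it holds something.
It also fails if it takes over 210 s, if anything falls off the work surface, if the arm or the gripper's body presses on something with over 40 N, if the wrist force passes 120 N, or if a joint passes its speed limit or range.

## Robot

A 6-joint arm with a two-finger parallel gripper is mounted at the origin on the work surface. World frame = base frame: x ahead of the robot, y to its left, z up, the work surface at z = 0. Lengths are in m, angles in rad, forces in N, time in s.
With the tool pointing down it reaches from about 0.35 to 0.925 m from the base axis. Payload 6.4 kg.
Tool frame: the origin (TCP) lies at the very end of the fingers, on their centre line; the grasp point (between the pads) lies tcp_to_grasp behind it (tcp_to_grasp is the distance from the TCP to the grasp point, in m); z points along the fingers, y is the line along which they close (so a half turn about z gives the same grasp; the last joint's range is limited). The gripper opens to 94 mm and grips with 3 to 60 N. Pads are 16 mm wide; open, the fingers measure 119 mm over their backs; the gripper's body (75 mm by 177 mm) begins 78 mm behind the grasp point.
Start: joints at [1.15, 0.245, 1.558, -0, 1.339, -0.174], TCP at [0.159, 0.63, 0.205] pointing down, gripper open.
Joint ranges: [-3.13, 3.13], [-1.02, 2.26], [0.13, 2.54], [-0.95, 4.09], [0.21, 2.88], [-2.74, 2.74]. Speed limits (rad/s): [2.57, 2.57, 3.14, 3.14, 3.14, 3.14].

## Interface

Orientations are given as a unit quaternion [w, x, y, z].
In Python, from workcell import * gives the robot as it stands.
- The arm moves only by the shell command python3 -m crank 'ROWS' [FORCE]. ROWS is a JSON object of lists of equal length, an entry for each row: "dp": the shift along the tool's x, y, z as a fraction of full scale, a list of three; "rotation": the turn, a rotation vector about the tool's x, y, z as a fraction of full scale, a list of three; "gripper": the closure, from -1 (fully open) to 1 (shut). A call has 1 to 8 rows; each row shifts and turns the commanded pose from where the row before left it, along the tool's axes as they then stand; what a row does not reach is not made up. Full scale, the value 1, is 0.02 m for a shift and 0.12 rad for a turn. A row lasts 1/10 s, in which the tool goes at most 50 mm and 8.59 degrees, less where a joint would pass 70% of its speed; a pose out of reach is approached as far as the arm can. A call with a number of a shift or a turn outside -1 to 1 is refused whole. A call with a gripper value outside its range is refused whole. The fingers move at their own pace and stop on an object; FORCE is the grip in N (left out, the last holds). Time passes only in rows, so rows that do not move let the fingers close. It gives the time, the measured TCP pose, the force, the opening and the grip force at its end, in the units of the state.
- observe(): the state, without advancing time (a new reading comes with each control period).
- get_image(name): name is "side" or "top"; returns the picture (384x512x3 uint8, red, green, blue); there is no depth.
- camera_info(name): a dict with "fovy" (degrees; the focal length in pixels is half the picture's height over the tangent of half this angle, whatever the lens; pixels are square), "cx", "cy" (the principal point, pixels), "cam_to_world" (4x4, takes a point from camera to world coordinates). Camera axes: x right, y down, z forward; pixel columns grow to the right and rows downward; lengths in m; the calibration is good to about 2 mm. A picture is of the moment at which its call begins. camera_info takes no time and is no camera call.
- close_job(): hands the job in; it is judged then, once.
The state is a dict: "time_s": time; "joints": joint angles; "joint_velocities": joint speeds; "effort": joint torques, N m; "eef_pos": TCP position; "orientation": TCP orientation; "force": force on the tool from outside, world axes, zero at the start; "wrist_torque": the same for the moment, N m; "width": opening from 0.0 (shut) to 1.0 (fully open); "gripper_force": force on a finger pad.
Only numpy, scipy, OpenCV 4.12 (cv2) and the standard library are available. Lean on these libraries where they do the work, as an engineer would, in place of code of your own. Each camera call takes 0.05 s, during which the arm holds its last target. There are 200 camera calls.

## Working session

There is one attempt and no reset: what is moved stays moved. The work goes in short steps, Python scripts to look and compute and a shell command to move; the robot and the scene stay as the last step left them, time stands still between calls to the robot, and variables do not carry over. Pictures are saved under pics/ and viewed, at most 14 in all, crops included, and the job is handed in when it is done.

```bash
ls; mkdir -p pics
python3 - <<'E'
from workcell import *
import cv2
s=observe()
print({k:(v if not hasattr(v,'round') else v) for k,v in s.items()})
for n in("top","side"):
    im=get_image(n); cv2.imwrite(f"pics/{n}0.png",cv2.resize(im[:,:,::-1],(800,600),interpolation=cv2.INTER_CUBIC))
    print(n,camera_info(n))
E
```

```text
pics
{'time_s': 0.0, 'joints': array([ 1.14992196e+00,  2.45797645e-01,  1.55896523e+00,  3.30794146e-06,
        1.33870965e+00, -1.74143379e-01]), 'joint_velocities': array([ 0.00031673, -0.00083347,  0.00034545,  0.00018003,  0.00205735,
       -0.00027064]), 'effort': array([-1.74815218e-04, -4.15850294e+01, -3.14595473e+01,  6.85062655e-02,
        3.32975085e-02, -1.39664076e-04]), 'eef_pos': array([0.15853093, 0.62976797, 0.2043821 ]), 'orientation': array([-2.77070928e-04,  1.23053138e-01,  9.92399638e-01, -8.98172779e-04]), 'force': array([0.24638559, 0.11806719, 0.09232291]), 'wrist_torque': array([0.0398254 , 0.02096189, 0.01895952]), 'gripper_force': 0.0, 'width': 1.001691860888138}
top {'fovy': 56.73917095858924, 'cx': 258.0672362090165, 'cy': 189.43395543776865, 'cam_to_world': array([[-0.00902121, -0.98827205,  0.1524368 ,  0.4174311 ],
       [-0.99994502,  0.00973065,  0.0039086 , -0.09366868],
       [-0.00534607, -0.15239316, -0.98830549,  1.22143973],
       [ 0.        ,  0.        ,  0.        ,  1.        ]])}
side {'fovy': 42.40236924082767, 'cx': 244.1095969133336, 'cy': 190.32136336484106, 'cam_to_world': array([[ 0.86307117, -0.35245287,  0.36178051, -0.05151438],
       [-0.50464299, -0.57186906,  0.64676211, -1.18756548],
       [-0.02106208, -0.74077173, -0.67142657,  1.22612554],
       [ 0.        ,  0.        ,  0.        ,  1.        ]])}
```

View pics/top0.png

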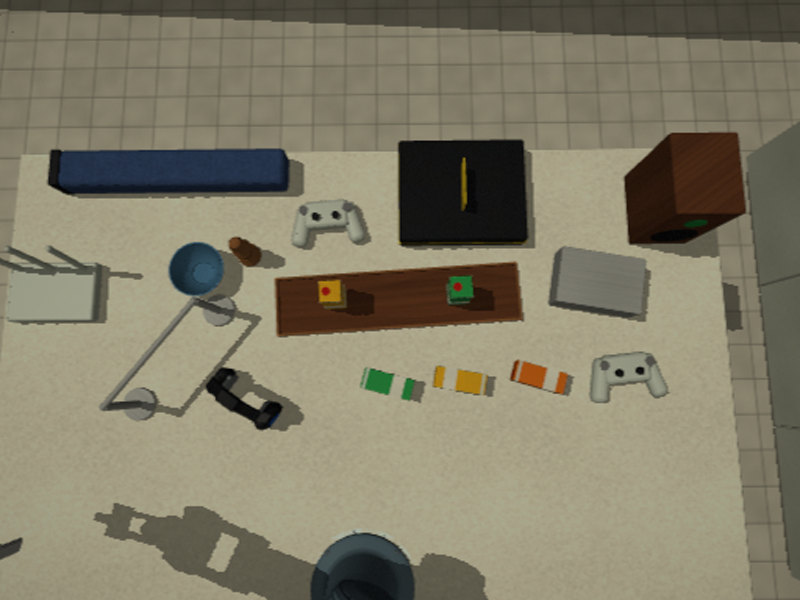

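View pics/side0.png

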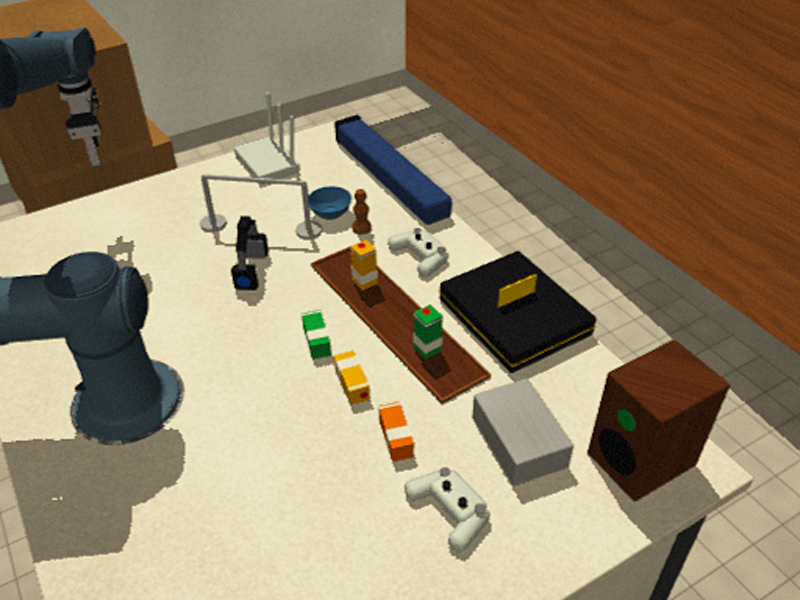

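Three fallen cartons are there: green, yellow and orange, at about (390,383), (462,380) and (540,377). Standing yellow and green cartons are in the tray, and the headset (243,400) lies beside a diagonal rail running from (105,408) to (195,300). I'll zoom in on these.

```bash
cat > h.py <<'E'
from workcell import *
import workcell, cv2, numpy as np
from scipy.spatial.transform import Rotation as Ro
def K(n):
    c=camera_info(n); f=192/np.tan(np.radians(c['fovy']/2)); return f,c['cx'],c['cy'],np.array(c['cam_to_world'])
def p2w(n,u,v,z):
    f,cx,cy,T=K(n); d=T[:3,:3]@np.array([(u-cx)/f,(v-cy)/f,1]); o=T[:3,3]; return o+d*(z-o[2])/d[2]
def w2p(n,P):
    f,cx,cy,T=K(n); q=T[:3,:3].T@(np.array(P)-T[:3,3]); return f*q[0]/q[2]+cx,f*q[1]/q[2]+cy
def crop(im,u0,v0,w,h,s): # with tick labels in native px
    c=cv2.resize(im[v0:v0+h,u0:u0+w,::-1],(w*s,h*s),interpolation=cv2.INTER_CUBIC)
    for u in range((u0+9)//10*10,u0+w,10):
        cv2.line(c,((u-u0)*s,0),((u-u0)*s,5),(0,0,255),1)
        if u%20==0: cv2.putText(c,str(u),((u-u0)*s,14),0,.35,(0,0,255))
    for v in range((v0+9)//10*10,v0+h,10):
        cv2.line(c,(0,(v-v0)*s),(5,(v-v0)*s),(0,0,255),1); cv2.putText(c,str(v),(6,(v-v0)*s+4),0,.35,(0,0,255))
    return c
def stack(*cs):
    W=max(c.shape[1] for c in cs)
    return np.vstack([np.pad(c,((0,0),(0,W-c.shape[1]),(0,0))) for c in cs])
E
python3 - <<'E'
from h import *
print([n for n in dir(workcell) if n[0]!='_'], getattr(workcell,'tcp_to_grasp',None))
a=cv2.imread('pics/top0.png'); 
t=get_image('top'); s=get_image('side')
cv2.imwrite('pics/c1.png',stack(crop(t,225,225,150,36,5),crop(t,170,165,170,52,4),crop(s,185,190,90,68,3)))
cv2.imwrite('pics/c2.png',np.hstack([crop(t,60,182,125,98,4),np.pad(crop(s,120,105,95,90,3),((0,392-270),(0,0),(0,0)))]))
E
```

```text
['Unreachable', 'camera_info', 'close_job', 'get_image', 'observe', 'tcp_to_grasp'] 0.0188
```

View pics/c1.png

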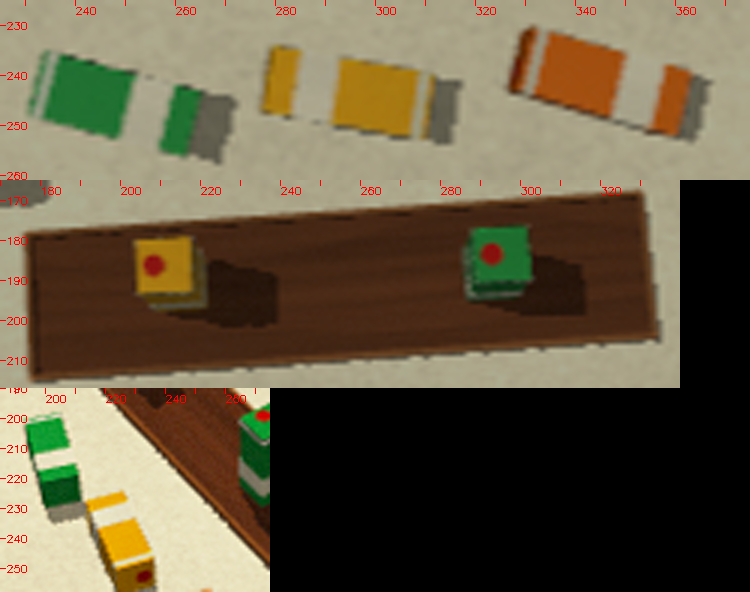

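View pics/c2.png

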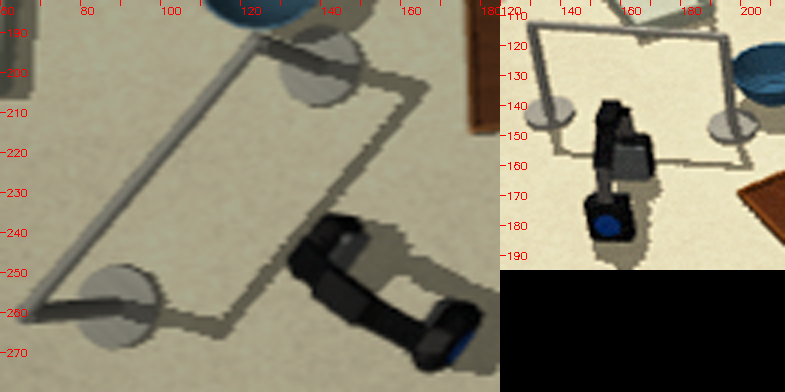

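Run:
```python
from h import *
np.set_printoptions(precision=4,suppress=True)
C={'g':[(47,52),(30,117),(205,88),(188,157)],'y':[(270,45),(262,110),(437,73),(425,138)],'o':[(535,28),(520,96),(692,68),(678,137)]}
for k,c in C.items():
    P=np.array([p2w('top',225+u/5,225+v/5,.044)for u,v in c])
    L=(P[2]+P[3]-P[0]-P[1])/2; W=(P[1]+P[3]-P[0]-P[2])/2
    print(k,'centre',P.mean(0)[:2],'len',np.linalg.norm(L),'w',np.linalg.norm(W),'axisdeg(left->right)',np.degrees(np.arctan2(L[1],L[0])),np.degrees(np.arctan2(W[1],W[0])))
T=np.array([p2w('top',170+u/4,165+(v-180)/4,.010) for u,v in[(25,233),(33,382),(643,192),(658,341)]]);print('tray',T[:,:2],T.mean(0))
for a,b in((0,2),(0,1),(2,3),(1,3)):print(np.linalg.norm(T[a]-T[b]),np.degrees(np.arctan2(*(T[b]-T[a])[[1,0]])))
for nm,c in(('sy',[(135,240),(190,237),(137,293),(192,292)]),('sg',[(470,228),(529,228),(471,282),(530,282)])):
    P=np.array([p2w('top',170+u/4,165+(v-180)/4,.112) for u,v in c]);print(nm,P.mean(0),P[1]-P[0],P[2]-P[0])
# rail bar: axis z .150
A=[p2w('top',60+u/4,182+v/4,.150) for u,v in((30,318),(255,42))];print('bar',A,np.linalg.norm(A[1]-A[0]),'mid',(A[0]+A[1])/2)
for u,v in((118,305),(320,68)): print('foot',p2w('top',60+u/4,182+v/4,.0))
for u,v in((130,-1),): pass
# headset pad crown: top z=.154 
for z in(.154,): print('pad',[p2w('top',60+u/4,182+v/4,z) for u,v in((328,272),(375,300),(358,320),(312,292),(343,296))])
# side bar ends
print('side bar',[w2p('side',a) for a in A])
```

```text
g centre [ 0.4132 -0.056 ] len 0.1063684743606582 w 0.044659988860686825 axisdeg(left->right) -103.86054160417099 165.283761564676
y centre [ 0.4196 -0.2072] len 0.10917117037678042 w 0.04267516934246638 axisdeg(left->right) -100.07181262127476 169.77162438362052
o centre [ 0.4241 -0.376 ] len 0.10528388591832256 w 0.045743680698016514 axisdeg(left->right) -104.94480118872923 165.369091314945
tray [[ 0.6463  0.1946]
 [ 0.517   0.1844]
 [ 0.6772 -0.3422]
 [ 0.547  -0.3498]] [ 0.5969 -0.0783  0.01  ]
0.5376419225911022 -86.71053594018214
0.12977936717806485 -175.48901310630959
0.13041990973283807 -176.6645502610088
0.5349803833400159 -86.78229147878237
sy [0.5999 0.0599 0.112 ] [ 0.002  -0.0436  0.    ] [-0.0425 -0.0022  0.    ]
sg [ 0.6057 -0.2063  0.112 ] [-0.0005 -0.0468  0.    ] [-0.0433  0.0001  0.    ]
bar [array([0.3721, 0.4775, 0.15  ]), array([0.5773, 0.3205, 0.15  ])] 0.2584117663389916 mid [0.4747 0.399  0.15  ]
foot [0.3758 0.4837 0.    ]
foot [0.5763 0.3209 0.    ]
pad [array([0.4038, 0.2563, 0.154 ]), array([0.383 , 0.2207, 0.154 ]), array([0.3686, 0.2327, 0.154 ]), array([0.3893, 0.2676, 0.154 ]), array([0.3862, 0.2445, 0.154 ])]
side bar [(np.float64(129.52338437132596), np.float64(113.1740722216999)), (np.float64(193.8027099308858), np.float64(116.57565615827171))]
```

Sizes check out: cartons measure 106–109 × 43–46 mm, the tray 0.537 × 0.130 m and the bar 0.258 m. The carton tops point to +y for green and orange, and to −y for yellow. Next I'll turn the tool and move towards the cartons.

```bash
python3 -m crank '{"dp":[[0,0,-0.5],[0,0,-0.5],[0,0,-0.5],[0,0,-0.5],[0,0,0],[0,0,0],[0,0,0]],"rotation":[[0,0,1],[0,0,1],[0,0,1],[0,0,1],[0,0,1],[0,0,1],[0,0,1]],"gripper":[-1,-1,-1,-1,-1,-1,-1]}' 
python3 -m crank '{"dp":[[0,0,0],[0,0,0],[0,0,0],[0,0,0],[0,0,0],[0,0,0],[0,0,0]],"rotation":[[0,0,1],[0,0,1],[0,0,1],[0,0,1],[0,0,1],[0,0,1],[0,0,0.1]],"gripper":[-1,-1,-1,-1,-1,-1,-1]}' 
python3 -c "
from h import *;print(observe()['joints'].round(4).tolist(),observe()['eef_pos'])"
for i in 1 2 3; do python3 -m crank '{"dp":[[-1,0.68,0],[-1,0.68,0],[-1,0.68,0],[-1,0.68,0],[-1,0.68,0],[-1,0.68,0],[-1,0.68,0],[-1,0.68,0]],"rotation":[[0,0,0],[0,0,0],[0,0,0],[0,0,0],[0,0,0],[0,0,0],[0,0,0],[0,0,0]],"gripper":[-1,-1,-1,-1,-1,-1,-1,-1]}' >/dev/null
python3 -c "
from h import *;print(observe()['joints'].round(4).tolist(),observe()['eef_pos'])"; done
python3 -m crank '{"dp":[[-1,0.68,0],[-1,0.68,0],[-1,0.68,0],[-1,0.68,0],[0,0,0]],"rotation":[[0,0,0],[0,0,0],[0,0,0],[0,0,0],[0,0,0]],"gripper":[-1,-1,-1,-1,-1]}'
python3 -c "
from h import *;print(observe()['joints'].round(4).tolist(),observe()['eef_pos'])"
```

```text
time_s: 0.9
eef_pos: [0.1587, 0.6302, 0.2452]
orientation: [0.0, 0.519, 0.855, -0.0]
force: [0.1, 0.3, -0.5]
width: 1.001
gripper_force: 0.0
time_s: 1.6
eef_pos: [0.1587, 0.6302, 0.2451]
orientation: [0.0, 0.789, 0.614, -0.0]
force: [-0.5, -0.7, 0.4]
width: 1.0
gripper_force: 0.0
[1.1499, 0.2158, 1.5194, 0.0, 1.407, 1.3982] [0.15870542 0.63016088 0.24513582]
[0.878, -0.145, 1.8894, -0.0, 1.3972, 1.1233] [0.22514074 0.44752147 0.24537709]
[0.4501, -0.4446, 2.1231, -0.0, 1.4628, 0.6953] [0.29129867 0.26578459 0.24547239]
[-0.0811, -0.5309, 2.1791, 0.0, 1.493, 0.1645] [0.35752541 0.08391164 0.24550482]
time_s: 4.5
eef_pos: [0.3908, -0.0077, 0.2454]
orientation: [-0.0, 0.79, 0.614, -0.0]
force: [0.4, -0.1, -0.3]
width: 1.0
gripper_force: 0.0
[-0.3117, -0.4547, 2.13, -0.0003, 1.4666, -0.0621] [ 0.39081559 -0.00771857  0.2454311 ]
```

```bash
python3 -m crank '{"dp":[[0,0,0],[0,0,0],[0,0,0],[0,0,0],[0,0,0],[0,0,0],[0,0,0],[0,0,0]],"rotation":[[0,-0.94,0],[0,-0.94,0],[0,-0.94,0],[0,-0.94,0],[0,-0.94,0],[0,-0.94,0],[0,-0.94,0],[0,0,0]],"gripper":[-1,-1,-1,-1,-1,-1,-1,-1]}'
cat >> h.py <<'E'
def fk(q,P):
    a,b,c,h,d,off,e=P
    R=Ro.from_euler('ZYZYZ',[q[0],q[1]+q[2],q[3],q[4],q[5]])
    u=Ro.from_euler('Z',q[0])
    s=q[1]+q[2]
    p=u.apply([c+a*np.sin(q[1])+b*np.sin(s)+e*np.cos(s),off,h+a*np.cos(q[1])+b*np.cos(s)-e*np.sin(s)])
    return p+d*R.apply([0,0,1]),R
def obs():
    s=observe(); o=s['orientation']; return s,Ro.from_quat([o[1],o[2],o[3],o[0]])
E
python3 - <<'E'
from h import *
from scipy.optimize import least_squares
np.set_printoptions(precision=4,suppress=True)
s,R=obs(); q=s['joints']; print(q,s['eef_pos'],R.as_matrix())
D=[([1.1499,0.2158,1.5194,0,1.407,1.3982],[.15870542,.63016088,.24513582]),([.878,-.145,1.8894,0,1.3972,1.1233],[.22514074,.44752147,.24537709]),([.4501,-.4446,2.1231,0,1.4628,.6953],[.29129867,.26578459,.24547239]),([-.0811,-.5309,2.1791,0,1.493,.1645],[.35752541,.08391164,.24550482]),([-.3117,-.4547,2.13,0,1.4666,-.0621],[.39081559,-.00771857,.2454311]),([1.14992,.245798,1.558965,0,1.33871,-.1741],[.15853,.62977,.20438]),(list(q),list(s['eef_pos']))]
f=lambda P:np.concatenate([fk(x,P)[0]-y for x,y in D])
r=least_squares(f,[.4,.4,0,.3,.3,.11,0.]);print(r.x,abs(r.fun).max())
Rm=fk(q,r.x)[1]; print((Rm.inv()*R).as_rotvec())
import json;json.dump(r.x.tolist(),open('P.json','w'))
E
```

```text
time_s: 5.3
eef_pos: [0.3894, -0.0042, 0.2432]
orientation: [0.235, 0.726, 0.569, -0.305]
force: [0.0, 0.3, -0.3]
width: 0.998
gripper_force: 0.0
[ 0.1684 -0.1222  2.0291 -0.7084  1.6111  0.5201] [ 0.3894 -0.0042  0.2432] [[ 0.1653  0.9705 -0.1753]
 [ 0.6833 -0.2409 -0.6892]
 [-0.7111 -0.0059 -0.703 ]]Traceback (most recent call last):
  File "<stdin>", line 7, in <module>
    return func(*args, **kwargs)
    vector_fun = VectorFunction(
        fun_wrapped,
    ...<6 lines>...
        workers=workers
    )
    self._update_fun()
    ~~~~~~~~~~~~~~~~^^
    self.f = self.fun_wrapped(xp_copy(self.x))
             ~~~~~~~~~~~~~~~~^^^^^^^^^^^^^^^^^
    return np.atleast_1d(self.fun(x))
                         ~~~~~~~~^^^
    return self.f(x, *self.args, **self.kwargs)
           ~~~~~~^^^^^^^^^^^^^^^^^^^^^^^^^^^^^^
  File "<stdin>", line 6, in <lambda>
  File "h.py", line 23, in fk
    R=Ro.from_euler('ZYZYZ',[q[0],q[1]+q[2],q[3],q[4],q[5]])
  File "scipy/spatial/transform/_rotation.pyx", line 1413, in scipy.spatial.transform._rotation.Rotation.from_euler
ValueError: Expected axis specification to be a non-empty string of upto 3 characters, got ZYZYZ
```

```bash
sed -i "s/    R=Ro.from_euler('ZYZYZ'.*/    R=Ro.from_euler('ZYZ',[q[0],q[1]+q[2],q[3]])*Ro.from_euler('YZ',[q[4],q[5]])*Ro.from_matrix([[0,-1,0],[1,0,0],[0,0,1]])/" h.py
cat > fit.py <<'E'
from h import *
from scipy.optimize import least_squares
np.set_printoptions(precision=4,suppress=True)
s,R=obs(); q=s['joints']
D=[([1.1499,0.2158,1.5194,0,1.407,1.3982],[.15870542,.63016088,.24513582]),([.878,-.145,1.8894,0,1.3972,1.1233],[.22514074,.44752147,.24537709]),([.4501,-.4446,2.1231,0,1.4628,.6953],[.29129867,.26578459,.24547239]),([-.0811,-.5309,2.1791,0,1.493,.1645],[.35752541,.08391164,.24550482]),([-.3117,-.4547,2.13,0,1.4666,-.0621],[.39081559,-.00771857,.2454311]),([1.14992,.245798,1.558965,0,1.33871,-.1741],[.15853,.62977,.20438]),(list(q),list(s['eef_pos']))]
f=lambda P:np.concatenate([fk(x,P)[0]-y for x,y in D])
r=least_squares(f,[.4,.4,0,.3,.3,.11,0.]);print(r.x,abs(r.fun).max())
Rm=fk(q,r.x)[1]; print((Rm.inv()*R).as_rotvec())
print(Rm.as_matrix())
E
python3 fit.py
```

```text
[0.4198 0.5688 0.     0.2735 0.28   0.1126 0.0662] 7.536389244247165e-05
[ 0.  0. -0.]
[[ 0.1653  0.9705 -0.1753]
 [ 0.6833 -0.2409 -0.6892]
 [-0.7111 -0.0059 -0.703 ]]
```

```bash
cat >> h.py <<'E'
PP=[0.4198,0.5688,0,0.2735,0.28,0.1126,0.0662]
LO=np.array([-3.13,-1.02,.13,-.95,.21,-2.74]);HI=np.array([3.13,2.26,2.54,4.09,2.88,2.74])
from scipy.optimize import least_squares
def ik(p,R,q0):
    def f(q):
        a,b=fk(q,PP); return np.r_[(a-p)*5,(b.inv()*R).as_rotvec()]
    best=None
    for d in([0]*6,[0,0,0,.6,0,0],[0,0,0,-.6,0,0],[.3,.3,0,0,0,0],[0,0,0,1.2,0,0]):
        r=least_squares(f,np.clip(np.array(q0)+d,LO+.01,HI-.01),bounds=(LO,HI))
        if best is None or r.cost<best.cost: best=r
    return best.x,np.sqrt(2*best.cost)
Z=np.array([0,0,1.])
def mk(zt,yt): zt=zt/np.linalg.norm(zt); return Ro.from_matrix(np.column_stack([np.cross(yt,zt),yt,zt]))
def pick(c,ang,g,tau,zg=.024):
    a=np.array([np.cos(np.radians(ang)),np.sin(np.radians(ang)),0]); t=np.radians(tau)
    y=np.cross(a,Z); y=y*np.sign(y[0]); zt=-a*np.sin(t)-Z*np.cos(t)
    return np.r_[c+g*a[:2],zg]+.0188*zt, mk(zt,y)
def place(c,ang,g,tau,zb=.005):
    a=np.array([np.cos(np.radians(ang)),np.sin(np.radians(ang)),0]); t=np.radians(tau)
    y=np.cross(a,Z); y=y*np.sign(y[0]); zt=-Z*np.sin(t)+a*np.cos(t)
    return np.r_[c,zb+.054+g]+.0188*zt, mk(zt,y)
def delta(p,R):
    s,Rc=obs(); d=Rc.inv().apply(p-s['eef_pos']); r=(Rc.inv()*R).as_rotvec()
    print('dp(tool,/20mm)',(d/.02).round(2),'rot(/.12)',(r/.12).round(2),'world d',(p-s['eef_pos']).round(4))
E
python3 - <<'E'
from h import *
np.set_printoptions(precision=3,suppress=True)
q0=[.17,-.12,2.03,-.4,1.6,.5]
tx=.597; ty=-.078
def slot(y): return np.array([tx-(y-ty)*np.tan(np.radians(3.25)),y])
for g in(.03,):
  for n,c,a,y,ta in(('g',(.413,-.056),76.1,-.12,93.25),('y',(.4196,-.2072),-100.1,-.025,-86.75),('o',(.4241,-.376),75.1,-.285,93.25)):
    for tau in(45,50):
      p,R=pick(np.array(c),a,g,tau); q,e=ik(p,R,q0); print(n,tau,'pick',q,'err',round(e,4),'marg',np.minimum(q-LO,HI-q).min())
      q,e=ik(p+.1*Z,R,q); print('    hover',q,round(e,4))
      p,R=place(slot(y),ta,g,tau); q,e=ik(p,R,q); print('   place',q,'err',round(e,4),'marg',np.minimum(q-LO,HI-q).min())
      q,e=ik(p+.12*Z,R,q); print('    hover',q,round(e,4))
E
```

```text
g 45 pick [ 0.085  0.332  2.06  -0.802  1.199  0.806] err 0.0 marg 0.1481688026775071
    hover [ 0.085  0.117  2.068 -0.757  1.347  0.654] 0.0
   place [-0.629  0.561  1.564  0.579  1.58  -0.852] err 0.0 marg 0.976190458605245
    hover [-0.629  0.404  1.534  0.588  1.736 -0.749] 0.0
g 50 pick [ 0.115  0.386  2.033 -0.853  1.261  0.863] err 0.0 marg 0.09653721452160935
    hover [ 0.115  0.168  2.049 -0.816  1.397  0.709] 0.0
   place [-0.609  0.522  1.587  0.531  1.519 -0.828] err 0.0 marg 0.9534631297344742
    hover [-0.609  0.37   1.549  0.534  1.684 -0.732] 0.0
y 45 pick [-1.031  0.466  1.865  0.485  1.47  -1.072] err 0.0 marg 0.675305781298305
    hover [-1.031  0.282  1.871  0.483  1.628 -0.99 ] 0.0
   place [ 0.079  0.415  1.774 -0.879  1.162  0.479] err 0.0 marg 0.07073305276034436
    hover [ 0.079  0.239  1.743 -0.824  1.3    0.313] 0.0
y 50 pick [-1.049  0.515  1.835  0.515  1.536 -1.096] err 0.0 marg 0.7053241711156732
    hover [-1.049  0.329  1.849  0.519  1.686 -1.011] 0.0
   place [ 0.051  0.384  1.782 -0.794  1.124  0.407] err 0.0 marg 0.15638530384702665
    hover [ 0.051  0.213  1.743 -0.737  1.276  0.25 ] 0.0
o 45 pick [-0.586  0.349  1.98  -0.95   0.867  0.353] err 0.1013 marg 1.1102230246251565e-16
    hover [-0.566  0.156  2.015 -0.95   0.958  0.266] 0.0159
   place [-0.794  0.748  1.273  0.493  1.742 -0.924] err 0.0 marg 1.137940500539972
    hover [-0.794  0.613  1.242  0.513  1.888 -0.842] 0.0
o 50 pick [-0.571  0.368  1.954 -0.95   0.918  0.365] err 0.1778 marg 1.1102230246251565e-16
    hover [-0.558  0.169  1.996 -0.95   0.993  0.27 ] 0.0972
   place [-0.779  0.706  1.308  0.448  1.673 -0.916] err 0.0 marg 1.1776663190296084
    hover [-0.779  0.574  1.269  0.462  1.827 -0.84 ] 0.0
```

```bash
cat >> h.py <<'E'
RNG={'g':(45,85),'y':(19,33),'o':(5,14)}
def blobs(im,z=.022):
    h=cv2.cvtColor(im,cv2.COLOR_RGB2HSV)
    for k,(a,b) in RNG.items():
        m=cv2.inRange(h,(a,150,90),(b,255,255)); n,l,st,ce=cv2.connectedComponentsWithStats(m)
        for i in range(1,n):
            if st[i,4]>40: print(k,ce[i].round(1),st[i,4],p2w('top',*ce[i],.044)[:2].round(3))
E
python3 - <<'E'
from h import *
r=cv2.resize(cv2.imread('pics/top0.png'),(512,384),interpolation=cv2.INTER_AREA)[:,:,::-1]
blobs(np.ascontiguousarray(r));print();blobs(get_image('top'))
p,R=pick(np.array([.413,-.056]),76.1,.03,45)
delta(p+.07*Z,R); print(p)
E
```

```text
g [295.4 183. ] 128 [ 0.62  -0.214]
g [242.3 243.7] 175 [ 0.42  -0.036]
g [260.7 248.5] 53 [ 0.404 -0.096]
y [296.7 116.4] 66 [ 0.853 -0.225]
y [211.3 186.3] 160 [0.611 0.068]
y [280.6 240.7] 71 [ 0.428 -0.161]
y [299.6 244. ] 203 [ 0.417 -0.223]
o [340.3 239.5] 203 [ 0.43  -0.357]
o [358.9 244.8] 71 [ 0.413 -0.417]

g [295.7 183.1] 136 [ 0.619 -0.216]
g [240.8 239.6] 57 [ 0.433 -0.031]
y [296.6 117. ] 69 [ 0.851 -0.225]
y [211.4 187. ] 177 [0.609 0.068]
y [280.4 240.9] 76 [ 0.428 -0.161]
y [299.5 244. ] 204 [ 0.417 -0.223]
o [269.6 207.4] 183 [ 0.538 -0.127]
o [340.3 239.5] 203 [ 0.43  -0.357]
o [358.9 244.8] 71 [ 0.413 -0.417]
dp(tool,/20mm) [4.83 1.77 6.73] rot(/.12) [-0.03  0.03  0.01] world d [ 0.0271 -0.035  -0.1635]
[ 0.41701334 -0.03978283  0.01070639]
```

Run:
```python
from h import *
cv2.imwrite('pics/c3.png',crop(get_image('top'),160,150,220,130,3))
```

```text
(no output)
```

View pics/c3.png

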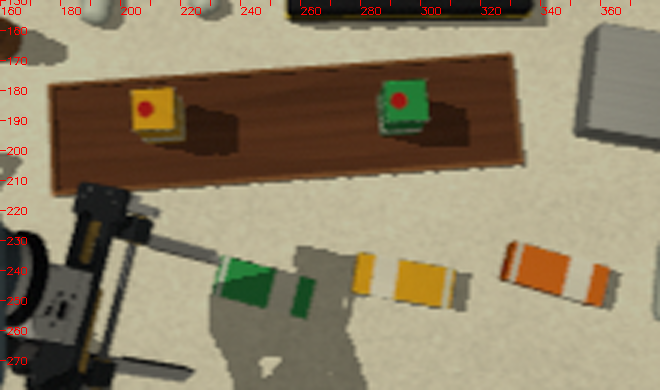

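The picture shows nothing moved. The lying green carton, around (245,245), is only shaded by the arm, and the orange blob was wood in the tray. Next comes the green approach.

```bash
python3 -m crank '{"dp":[[0.69,0.253,0.96],[0.69,0.253,0.96],[0.69,0.253,0.96],[0.69,0.253,0.96],[0.69,0.253,0.96],[0.69,0.253,0.96],[0.69,0.253,0.96],[0,0,0]],"rotation":[[0,0,0],[0,0,0],[0,0,0],[0,0,0],[0,0,0],[0,0,0],[0,0,0],[-0.03,0.03,0]],"gripper":[-1,-1,-1,-1,-1,-1,-1,-1]}' >/dev/null
python3 -m crank '{"dp":[[0.5,0,0.5],[0.5,0,0.5],[0.5,0,0.5],[0.5,0,0.5],[0.3,0,0.3],[0.1,0,0.1],[0,0,0]],"rotation":[[0,0,0],[0,0,0],[0,0,0],[0,0,0],[0,0,0],[0,0,0],[0,0,0]],"gripper":[-1,-1,-1,-1,-1,-1,-1]}'
python3 -c "
from h import *
p,R=pick(np.array([.413,-.056]),76.1,.03,45); delta(p,R); print(observe()['joints'].round(3))"
```

```text
time_s: 6.9
eef_pos: [0.4185, -0.0413, 0.0147]
orientation: [0.237, 0.729, 0.568, -0.301]
force: [1.1, 0.1, 0.3]
width: 0.998
gripper_force: 0.0
dp(tool,/20mm) [ 0.18 -0.09  0.1 ] rot(/.12) [ 0.    0.   -0.03] world d [-0.0015  0.0015 -0.004 ]
[ 0.081  0.325  2.059 -0.802  1.204  0.803]
```

```bash
python3 -m crank '{"dp":[[0.15,-0.09,0.1],[0,0,0],[0,0,0],[0,0,0],[0,0,0],[0,0,0],[0,0,0],[0,0,0]],"rotation":[[0,0,0],[0,0,0],[0,0,0],[0,0,0],[0,0,0],[0,0,0],[0,0,0],[0,0,0]],"gripper":[-1,1,1,1,1,1,1,1]}' 30
python3 -m crank '{"dp":[[-0.5,0,-0.5],[-0.6,0,-0.6],[-0.7,0,-0.7],[-0.7,0,-0.7],[-0.7,0,-0.7],[-0.7,0,-0.7],[-0.7,0,-0.7],[0,0,0]],"rotation":[[0,0,0],[0,0,0],[0,0,0],[0,0,0],[0,0,0],[0,0,0],[0,0,0],[0,0,0]],"gripper":[1,1,1,1,1,1,1,1]}'
python3 -c "
from h import *
def slot(y): return np.array([.597-(y+.078)*np.tan(np.radians(3.25)),y])
s,Rc=obs();p,R=place(slot(-.12),93.25,.03,45); delta(p+.12*Z,R); print(s['joints'].round(3))
x=Rc.as_rotvec(); d=(Rc.inv()*R).as_rotvec(); print(d)
# path via constant interpolation
w=(p+.12*Z)-s['eef_pos']; n=16
from scipy.spatial.transform import Slerp
q=s['joints']
for i in(0.25,.5,.75,1):
    q,e=ik(s['eef_pos']+w*i,Rc*Ro.from_rotvec(d*i),q);print(q.round(2),round(e,4))
"
```

```text
time_s: 7.7
eef_pos: [0.4168, -0.0403, 0.0109]
orientation: [0.237, 0.729, 0.568, -0.301]
force: [0.5, -0.2, 0.8]
width: 0.465
gripper_force: 30.0
time_s: 8.5
eef_pos: [0.4179, -0.0399, 0.1428]
orientation: [0.238, 0.729, 0.567, -0.299]
force: [-0.1, -0.4, -2.0]
width: 0.466
gripper_force: 30.0
dp(tool,/20mm) [-2.56  9.6  -1.08] rot(/.12) [ 0.07 12.98 -2.79] world d [ 0.1807 -0.0668  0.0529]
[ 0.084  0.056  2.06  -0.748  1.394  0.613]
[ 0.00833993  1.55765467 -0.33526594]
[-0.13 -0.04  2.01 -0.41  1.26  0.18] 0.0
[-0.36  0.    1.9  -0.02  1.3  -0.26] 0.0
[-0.53  0.17  1.73  0.32  1.48 -0.57] 0.0
[-0.63  0.4   1.53  0.59  1.74 -0.75] 0.0
```

```bash
for i in 1 2; do python3 -m crank '{"dp":[[0,0,0],[0,0,0],[0,0,0],[0,0,0],[0,0,0],[0,0,0],[0,0,0]],"rotation":[[0,0.927,-0.2],[0,0.927,-0.2],[0,0.927,-0.2],[0,0.927,-0.2],[0,0.927,-0.2],[0,0.927,-0.2],[0,0.927,-0.2]],"gripper":[1,1,1,1,1,1,1]}'; done
cat > d.py <<'E'
from h import *
import sys
def slot(y): return np.array([.597-(y+.078)*np.tan(np.radians(3.25)),y])
E
python3 -c "
from d import *
s,Rc=obs();p,R=place(slot(-.12),93.25,.03,45); delta(p+.08*Z,R); print(s['joints'].round(3)); print(Rc.inv().apply(-Z))"
```

```text
time_s: 9.2
eef_pos: [0.4159, -0.0399, 0.1401]
orientation: [-0.024, 0.739, 0.673, -0.019]
force: [0.1, -0.6, -0.4]
width: 0.467
gripper_force: 30.0
time_s: 9.9
eef_pos: [0.4159, -0.0403, 0.14]
orientation: [-0.279, 0.634, 0.671, 0.264]
force: [0.4, 1.0, -1.6]
width: 0.464
gripper_force: 30.0
dp(tool,/20mm) [-2.15  8.93 -3.26] rot(/.12) [ 0.01 -0.02  0.01] world d [ 0.1827 -0.0664  0.0157]
[-0.742  0.063  2.06   0.52   1.632 -0.934]
[-0.70911687 -0.00147887  0.70508941]
```

```bash
for i in 1 2; do python3 -m crank '{"dp":[[-0.215,0.893,-0.326],[-0.215,0.893,-0.326],[-0.215,0.893,-0.326],[-0.215,0.893,-0.326],[-0.215,0.893,-0.326]],"rotation":[[0,0,0],[0,0,0],[0,0,0],[0,0,0],[0,0,0]],"gripper":[1,1,1,1,1]}' >/dev/null; done
python3 -m crank '{"dp":[[0,0,0],[0,0,0]],"rotation":[[0,0,0],[0,0,0]],"gripper":[1,1]}'
python3 -c "
from d import *
s,Rc=obs();p,R=place(slot(-.12),93.25,.03,45); delta(p,R)
cv2.imwrite('pics/c4.png',np.hstack([crop(get_image('side'),180,120,120,130,3),crop(get_image('top'),200,150,140,130,3)]))"
```

```text
time_s: 11.1
eef_pos: [0.5982, -0.1059, 0.1555]
orientation: [-0.278, 0.634, 0.672, 0.262]
force: [-0.0, -0.2, -1.6]
width: 0.465
gripper_force: 30.0
dp(tool,/20mm) [-2.85  0.02  2.79] rot(/.12) [-0.01  0.   -0.  ] world d [ 0.0005 -0.0008 -0.0798]
```

View pics/c4.png

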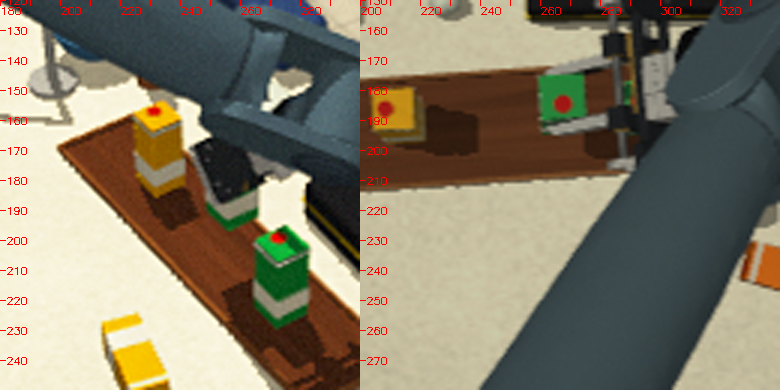

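The side view shows the carton hanging upright with its base level at about (233,188), and the top view shows its top centred at (263,183). I'll shift 20 mm left for clearance from the standing green carton, then lower it.

```bash
python3 -m crank '{"dp":[[0.35,-0.03,0.35],[0.35,0,0.35],[-0.5,0,0.49],[-0.5,0,0.49],[-0.5,0,0.49],[-0.5,0,0.49],[-0.5,0,0.49],[-0.2,0,0.2]],"rotation":[[0,0,0],[0,0,0],[0,0,0],[0,0,0],[0,0,0],[0,0,0],[0,0,0],[0,0,0]],"gripper":[1,1,1,1,1,1,1,1]}' >/dev/null
python3 -m crank '{"dp":[[0,0,0],[0,0,0]],"rotation":[[0,0,0],[0,0,0]],"gripper":[1,1]}'
python3 -c "
from d import *
s,Rc=obs();p,R=place(slot(-.10),93.25,.03,45); delta(p,R)"
```

```text
time_s: 12.2
eef_pos: [0.5978, -0.0875, 0.0817]
orientation: [-0.277, 0.634, 0.672, 0.263]
force: [0.1, -0.6, -1.7]
width: 0.465
gripper_force: 30.0
dp(tool,/20mm) [-0.18 -0.01  0.24] rot(/.12) [0.01 0.02 0.02] world d [-0.0003  0.0008 -0.006 ]
```

```bash
for i in 1 2 3; do python3 -m crank '{"dp":[[-0.07,0,0.07],[0,0,0]],"rotation":[[0,0,0],[0,0,0]],"gripper":[1,1]}' | grep -E "eef|force:"; done
```

```text
eef_pos: [0.5978, -0.0875, 0.0799]
force: [-0.5, 0.6, -0.7]
gripper_force: 30.0
eef_pos: [0.5975, -0.0873, 0.0774]
force: [-0.9, -0.3, -2.3]
gripper_force: 3.0
eef_pos: [0.5974, -0.0873, 0.0752]
force: [0.5, 0.5, -1.9]
gripper_force: 30.0
```

```bash
for i in 1 2 3; do python3 -m crank '{"dp":[[-0.04,0,0.04],[0,0,0]],"rotation":[[0,0,0],[0,0,0]],"gripper":[1,1]}' | grep -E "eef|force:"; done
python3 -c "
from d import *
cv2.imwrite('pics/c5.png',crop(get_image('side'),190,120,120,130,4))"
```

```text
eef_pos: [0.5974, -0.0873, 0.0742]
force: [1.2, -0.0, -0.8]
gripper_force: 30.0
eef_pos: [0.5974, -0.0873, 0.0731]
force: [0.1, 0.5, -1.4]
gripper_force: 30.0
eef_pos: [0.5975, -0.0874, 0.072]
force: [0.0, -0.4, -1.6]
gripper_force: 30.0
```

View pics/c5.png

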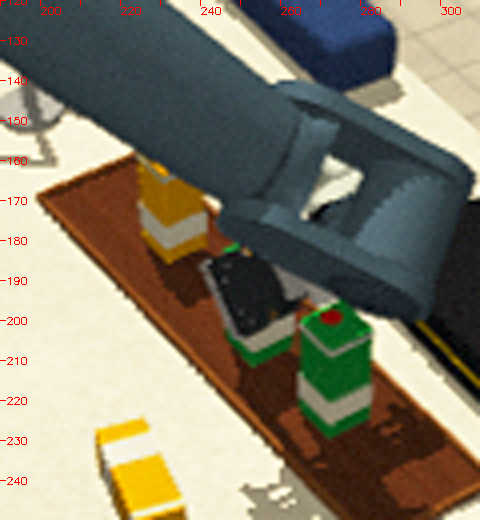

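The side view shows the carton upright in the gripper with its base tip near (250,210). I'll check how high that base is.

```bash
python3 -c "
from d import *
s,Rc=obs(); g=s['eef_pos']-.0188*Rc.as_matrix()[:,2]; print('grasp',g)
for z in(.004,.010,.016):
  print(z,[np.round(w2p('side',[g[0]+a*.022,g[1]+b*.022,z]),1).tolist() for a,b in((-1,-1),(1,-1),(-1,1))],[np.round(w2p('side',[.6057+a*.022,-.2063+b*.022,z]),1).tolist() for a,b in((-1,-1),(1,-1))])
"
for i in 1 2 3; do python3 -m crank '{"dp":[[-0.05,0,0.05],[0,0,0]],"rotation":[[0,0,0],[0,0,0]],"gripper":[1,1]}' | grep -E "eef|force:"; done
```

```text
grasp [ 0.59823711 -0.10060445  0.08536624]
0.004 [[252.7, 211.7], [263.3, 207.1], [246.3, 204.3]] [[270.7, 229.7], [281.6, 224.8]]
0.01 [[252.7, 210.5], [263.3, 205.9], [246.3, 203.1]] [[270.8, 228.5], [281.7, 223.5]]
0.016 [[252.7, 209.3], [263.4, 204.7], [246.3, 201.9]] [[270.8, 227.2], [281.7, 222.3]]
eef_pos: [0.5977, -0.0875, 0.0719]
force: [-1.3, 0.3, 5.1]
gripper_force: 30.0
eef_pos: [0.5977, -0.0875, 0.0719]
force: [-3.4, -1.2, 10.2]
gripper_force: 30.0
eef_pos: [0.5979, -0.0876, 0.0718]
force: [-5.3, -1.0, 15.9]
gripper_force: 30.0
```

```bash
python3 -m crank '{"dp":[[0.06,0,-0.06],[0,0,0],[0,0,0],[0,0,0],[0,0,0],[0,0,0],[0,0,0]],"rotation":[[0,0,0],[0,0,0],[0,0,0],[0,0,0],[0,0,0],[0,0,0],[0,0,0]],"gripper":[1,1,0.3,-0.3,-1,-1,-1]}'| grep -E "eef|force:|wid"
python3 -m crank '{"dp":[[0,0,-0.5],[0,0,-0.7],[0,0,-1],[0,0,-1],[0,0,-1],[0,0,-1],[0,0,-1],[0,0,-1]],"rotation":[[0,0,0],[0,0,0],[0,0,0],[0,0,0],[0,0,0],[0,0,0],[0,0,0],[0,0,0]],"gripper":[-1,-1,-1,-1,-1,-1,-1,-1]}'| grep -E "eef|force:|wid"
python3 -c "
from d import *
p,R=pick(np.array([.4196,-.2072]),-100.1,.033,50)
delta(p+.12*Z,R);s,Rc=obs();print(s['joints'].round(2))
cv2.imwrite('pics/c6.png',np.hstack([crop(get_image('side'),190,120,120,130,3),crop(get_image('top'),190,150,140,130,3)]))
blobs(get_image('top'))"
```

```text
eef_pos: [0.5974, -0.0872, 0.0692]
force: [-0.3, -0.3, 0.4]
width: 0.772
gripper_force: 0.0
eef_pos: [0.6033, -0.1905, 0.1732]
force: [-0.3, -0.4, 0.6]
width: 1.0
gripper_force: 0.0
dp(tool,/20mm) [-2.3  -9.44  0.58] rot(/.12) [-1.41  0.74  1.33] world d [-0.187  -0.035  -0.0413]
[-0.72  0.52  1.41  0.54  1.78 -0.82]
g [295.6 183.2] 137 [ 0.619 -0.215]
g [260.7 185.8] 134 [ 0.611 -0.098]
y [296.3 116.4] 86 [ 0.853 -0.224]
y [212.  187.3] 203 [0.608 0.066]
y [280.5 240.8] 73 [ 0.428 -0.161]
o [274.3 171.7] 91 [ 0.659 -0.144]
o [246.7 193.7] 45 [ 0.585 -0.051]
o [197.4 200.1] 60 [0.565 0.114]
o [246.1 208.9] 236 [ 0.534 -0.049]
o [358.9 244.8] 71 [ 0.413 -0.417]
```

View pics/c6.png

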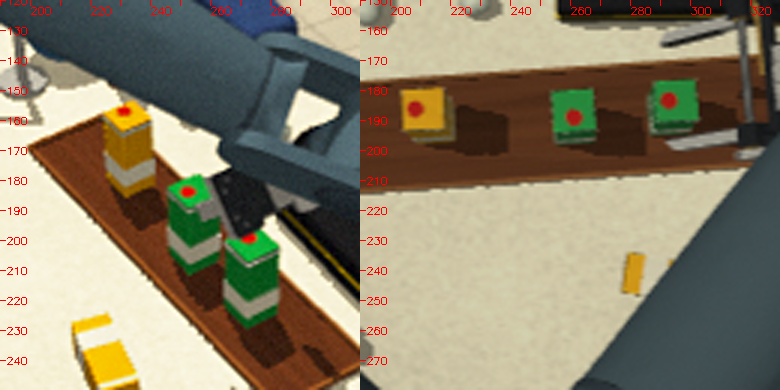

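Green stands upright in the tray, top at (260,186), and the lying yellow carton's near end is unchanged at (280,241). Yellow is next.

```bash
for i in 1 2; do python3 -m crank '{"dp":[[-0.23,-0.944,0.058],[-0.23,-0.944,0.058],[-0.23,-0.944,0.058],[-0.23,-0.944,0.058],[-0.23,-0.944,0.058]],"rotation":[[0,0,0],[0,0,0],[0,0,0],[0,0,0],[0,0,0]],"gripper":[-1,-1,-1,-1,-1]}' >/dev/null; done
python3 -m crank '{"dp":[[0,0,0],[0,0,0],[0,0,0],[0,0,0]],"rotation":[[-0.7,0.37,0.665],[-0.71,0.37,0.665],[0,0,0],[0,0,0]],"gripper":[-1,-1,-1,-1]}'
python3 -c "
from d import *
p,R=pick(np.array([.4196,-.2072]),-100.1,.033,50)
delta(p,R);s,Rc=obs();print(s['joints'].round(2))"
```

```text
time_s: 17.1
eef_pos: [0.4158, -0.2236, 0.1302]
orientation: [-0.272, 0.694, 0.583, 0.323]
force: [0.5, 0.6, 0.3]
width: 1.0
gripper_force: 0.0
dp(tool,/20mm) [-4.59  0.05  3.73] rot(/.12) [-0.03 -0.    0.01] world d [ 0.0005 -0.0019 -0.1182]
[-1.05  0.3   1.84  0.52  1.72 -1.  ]
```

```bash
python3 -m crank '{"dp":[[-0.6,0,0.49],[-0.7,0,0.57],[-0.7,0,0.57],[-0.7,0,0.57],[-0.7,0,0.57],[-0.6,0.05,0.49],[-0.4,0,0.32],[-0.1,0,0.08]],"rotation":[[0,0,0],[0,0,0],[0,0,0],[0,0,0],[0,0,0],[0,0,0],[0,0,0],[0,0,0]],"gripper":[-1,-1,-1,-1,-1,-1,-1,-1]}' >/dev/null
python3 -m crank '{"dp":[[0,0,0],[0,0,0],[0,0,0],[0,0,0],[0,0,0],[0,0,0],[0,0,0],[0,0,0]],"rotation":[[0,0,0],[0,0,0],[0,0,0],[0,0,0],[0,0,0],[0,0,0],[0,0,0],[0,0,0]],"gripper":[-1,1,1,1,1,1,1,1]}' 30
python3 -m crank '{"dp":[[0.4,0,-0.33],[0.6,0,-0.49],[0.7,0,-0.57],[0.7,0,-0.57],[0.7,0,-0.57],[0.7,0,-0.57],[0.7,0,-0.57],[0,0,0]],"rotation":[[0,0,0],[0,0,0],[0,0,0],[0,0,0],[0,0,0],[0,0,0],[0,0,0],[0,0,0]],"gripper":[1,1,1,1,1,1,1,1]}'
python3 -c "
from d import *
s,Rc=obs();p,R=place(slot(-.02),-86.75,.033,50); delta(p+.08*Z,R); print(s['joints'].round(3))
w=(p+.08*Z)-s['eef_pos'];d=(Rc.inv()*R).as_rotvec()
q=s['joints']
for i,j in((0,.25),(0,.5),(0,.75),(0,1),(1,1)):
    q,e=ik(s['eef_pos']+w*i,Rc*Ro.from_rotvec(d*j),q);print(q.round(2),round(e,4))
"
```

```text
time_s: 18.7
eef_pos: [0.4167, -0.2259, 0.0145]
orientation: [-0.272, 0.695, 0.582, 0.324]
force: [-0.3, -0.2, 0.9]
width: 0.467
gripper_force: 30.0
time_s: 19.5
eef_pos: [0.4178, -0.2255, 0.1326]
orientation: [-0.27, 0.695, 0.583, 0.323]
force: [-0.1, 0.5, -1.6]
width: 0.464
gripper_force: 30.0
dp(tool,/20mm) [8.09 7.01 7.65] rot(/.12) [  0.2  -12.99  -2.13] world d [0.1766 0.1935 0.025 ]
[-1.05   0.298  1.84   0.519  1.718 -0.994]
[-0.95  0.08  1.95  0.35  1.46 -0.93] 0.0
[-0.79 -0.09  2.06  0.1   1.2  -0.78] 0.0
[-0.6  -0.19  2.17 -0.28  0.98 -0.46] 0.0
[-0.39 -0.16  2.25 -0.83  0.9   0.04] 0.0
[ 0.06  0.26  1.76 -0.75  1.23  0.3 ] 0.0
```

```bash
for i in 1 2; do python3 -m crank '{"dp":[[0,0,0],[0,0,0],[0,0,0],[0,0,0],[0,0,0],[0,0,0],[0,0,0]],"rotation":[[0.014,-0.928,-0.152],[0.014,-0.928,-0.152],[0.014,-0.928,-0.152],[0.014,-0.928,-0.152],[0.014,-0.928,-0.152],[0.014,-0.928,-0.152],[0.014,-0.928,-0.152]],"gripper":[1,1,1,1,1,1,1]}'|grep -E "eef|width|grip"; done
python3 -c "
from d import *
s,Rc=obs();p,R=place(slot(-.02),-86.75,.033,50); delta(p+.10*Z,R); print(s['joints'].round(3))"
```

```text
eef_pos: [0.4167, -0.2241, 0.1302]
width: 0.465
gripper_force: 30.0
eef_pos: [0.4166, -0.2237, 0.13]
width: 0.465
gripper_force: 30.0
dp(tool,/20mm) [ 5.41  9.41 -7.65] rot(/.12) [-0.01 -0.01  0.01] world d [0.1778 0.1916 0.0476]
[-0.387 -0.155  2.253 -0.836  0.898  0.048]
```

```bash
python3 -m crank '{"dp":[[-0.77,0,-0.91],[-0.77,0,-0.91],[0.694,0.941,-0.583],[0.694,0.941,-0.583],[0.694,0.941,-0.583],[0.694,0.941,-0.583],[0.694,0.941,-0.583]],"rotation":[[0,0,0],[0,0,0],[0,0,0],[0,0,0],[0,0,0],[0,0,0],[0,0,0]],"gripper":[1,1,1,1,1,1,1]}'|grep -E "eef|width|grip"
python3 -m crank '{"dp":[[0.694,0.941,-0.583],[0.694,0.941,-0.583],[0.694,0.941,-0.583],[0.694,0.941,-0.583],[0.694,0.941,-0.583],[0,0,0],[0,0,0]],"rotation":[[0,0,0],[0,0,0],[0,0,0],[0,0,0],[0,0,0],[0,0,0],[0,0,0]],"gripper":[1,1,1,1,1,1,1]}'|grep -E "eef|width|grip"
python3 -c "
from d import *
s,Rc=obs();p,R=place(slot(-.02),-86.75,.033,50); delta(p,R); print(s['joints'].round(3))
cv2.imwrite('pics/c7.png',np.hstack([crop(get_image('side'),180,120,120,130,3),crop(get_image('top'),190,150,140,130,3)]))"
```

```text
eef_pos: [0.5058, -0.1278, 0.1771]
width: 0.468
gripper_force: 30.0
eef_pos: [0.5942, -0.033, 0.1776]
width: 0.464
gripper_force: 30.0
dp(tool,/20mm) [3.23 0.03 3.82] rot(/.12) [-0.03 -0.04  0.02] world d [ 0.0002  0.001  -0.1   ]
[ 0.056  0.235  1.748 -0.735  1.26   0.27 ]
```

View pics/c7.png

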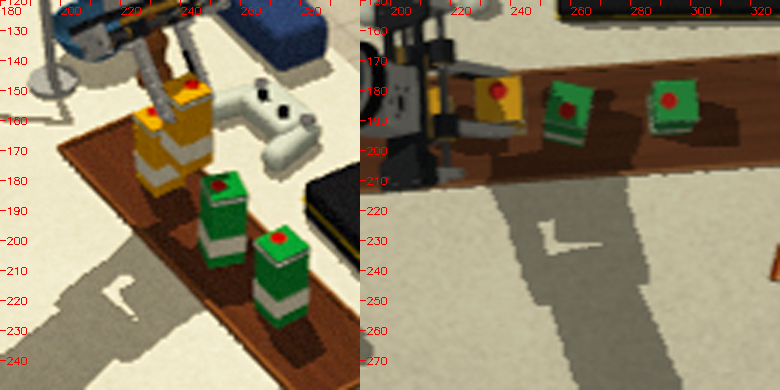

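The side view shows the yellow carton held upright over its place. The middle green carton was grazed and turned about 12°, but it still stands at (260,186). I'll lower the yellow one.

```bash
python3 -m crank '{"dp":[[0.415,0.03,0.49],[0.415,0,0.49],[0.415,0,0.49],[0.415,0,0.49],[0.415,0,0.49],[0.415,0,0.49],[0.415,0,0.49],[0,0,0]],"rotation":[[0,0,0],[0,0,0],[0,0,0],[0,0,0],[0,0,0],[0,0,0],[0,0,0],[0,0,0]],"gripper":[1,1,1,1,1,1,1,1]}'|grep -E "eef|force|width"
for i in 1 2 3 4; do python3 -m crank '{"dp":[[0.06,0,0.07],[0,0,0]],"rotation":[[0,0,0],[0,0,0]],"gripper":[1,1]}' | grep -E "eef|force:"; done
python3 -c "
from d import *
s,Rc=obs();p,R=place(slot(-.02),-86.75,.033,50); delta(p,R)
print(p2w('top',260.3,185.8,.112))"
```

```text
eef_pos: [0.5939, -0.0324, 0.0864]
force: [-0.2, -0.3, -2.3]
width: 0.468
gripper_force: 30.0
eef_pos: [0.5958, -0.0323, 0.0876]
force: [0.2, 0.4, -1.3]
gripper_force: 30.0
eef_pos: [0.5956, -0.0323, 0.0857]
force: [-0.3, -0.1, -2.1]
gripper_force: 30.0
eef_pos: [0.5953, -0.0323, 0.0834]
force: [0.7, 0.3, -1.7]
gripper_force: 30.0
eef_pos: [0.5952, -0.0323, 0.0814]
force: [0.3, 0.0, -1.0]
gripper_force: 30.0
dp(tool,/20mm) [ 0.13 -0.04  0.14] rot(/.12) [-0.02 -0.04  0.01] world d [-0.0008  0.0002 -0.0038]
[ 0.60010871 -0.09644604  0.112     ]
```

```bash
for i in 1 2 3 4 5 ; do python3 -m crank '{"dp":[[0.045,0,0.05],[0,0,0]],"rotation":[[0,0,0],[0,0,0]],"gripper":[1,1]}' | grep -E "eef|force:"; done
```

```text
eef_pos: [0.5952, -0.0322, 0.0801]
force: [0.4, 1.3, -1.6]
gripper_force: 30.0
eef_pos: [0.5952, -0.0321, 0.0787]
force: [-0.5, 0.2, -1.8]
gripper_force: 30.0
eef_pos: [0.5952, -0.0321, 0.0774]
force: [-0.2, 0.4, -1.7]
gripper_force: 30.0
eef_pos: [0.5954, -0.0321, 0.0773]
force: [-2.6, 1.6, 5.8]
gripper_force: 30.0
eef_pos: [0.5955, -0.032, 0.0772]
force: [-5.8, 4.4, 11.6]
gripper_force: 30.0
```

```bash
python3 -m crank '{"dp":[[-0.04,0,-0.05],[0,0,0],[0,0,0],[0,0,0],[0,0,0],[0,0,0],[0,0,0]],"rotation":[[0,0,0],[0,0,0],[0,0,0],[0,0,0],[0,0,0],[0,0,0],[0,0,0]],"gripper":[1,1,0.3,-0.3,-1,-1,-1]}'| grep -E "eef|force:|wid"
python3 -m crank '{"dp":[[0,0,-0.5],[0,0,-0.7],[0,0,-1],[0,0,-1],[0,0,-1],[0,0,-1],[0,0,-1],[0,0,-1]],"rotation":[[0,0,0],[0,0,0],[0,0,0],[0,0,0],[0,0,0],[0,0,0],[0,0,0],[0,0,0]],"gripper":[-1,-1,-1,-1,-1,-1,-1,-1]}'| grep -E "eef|force:|wid"
python3 -c "
from d import *
t=get_image('top');blobs(t)
s,Rc=obs()
for tau in(36,38,40):
  for yaw in (75.1,78,81):
    p,R=pick(np.array([.4241,-.376]),yaw,.03,tau); q,e=ik(p,R,[-.6,.3,2,-.8,.9,.3]); q2,e2=ik(p+.1*Z,R,q);print(tau,yaw,q.round(2),round(e,4),q2.round(2),round(e2,4))
p,R=pick(np.array([.4241,-.376]),75.1,.03,36); delta(p+.13*Z,R)
cv2.imwrite('pics/c8.png',np.vstack([np.hstack([crop(get_image('side'),180,120,120,90,3),crop(t,190,150,140,90,3)]),np.pad(crop(t,310,220,78,45,5),((0,0),(0,390),(0,0)))]))"
```

```text
eef_pos: [0.5953, -0.0321, 0.0759]
force: [-0.6, -0.0, -0.7]
width: 0.768
gripper_force: 0.0
eef_pos: [0.5905, 0.0614, 0.1889]
force: [-0.0, 0.4, 0.4]
width: 1.001
gripper_force: 0.0
g [295.6 183.2] 137 [ 0.619 -0.215]
g [258.9 186.2] 134 [ 0.61  -0.092]
y [296.6 117. ] 69 [ 0.851 -0.225]
y [211.5 187.3] 186 [0.608 0.067]
y [237.2 188.8] 193 [ 0.602 -0.019]
o [293.9 205.7] 125 [ 0.543 -0.208]
o [340.3 239.5] 203 [ 0.43  -0.357]
o [358.9 244.8] 71 [ 0.413 -0.417]
36 75.1 [-0.62  0.31  2.01 -0.89  0.79  0.28] 0.0 [-0.62  0.12  2.01 -0.76  0.93  0.08] 0.0
36 78 [-0.63  0.3   2.03 -0.9   0.75  0.25] 0.0 [-0.63  0.1   2.03 -0.76  0.89  0.04] 0.0
36 81 [-0.64  0.28  2.06 -0.92  0.71  0.21] 0.0 [-0.64  0.08  2.05 -0.76  0.85 -0.01] 0.0
38 75.1 [-0.61  0.32  2.01 -0.94  0.8   0.33] 0.0 [-0.61  0.13  2.01 -0.81  0.93  0.13] 0.0
38 78 [-0.62  0.31  2.03 -0.95  0.76  0.29] 0.0059 [-0.61  0.1   2.03 -0.81  0.89  0.09] 0.0
38 81 [-0.63  0.28  2.05 -0.95  0.73  0.24] 0.017 [-0.62  0.08  2.06 -0.82  0.85  0.04] 0.0
40 75.1 [-0.6   0.33  2.   -0.95  0.82  0.34] 0.0244 [-0.59  0.13  2.01 -0.86  0.93  0.17] 0.0
40 78 [-0.61  0.31  2.03 -0.95  0.78  0.3 ] 0.0373 [-0.6   0.11  2.04 -0.86  0.9   0.14] 0.0
40 81 [-0.62  0.29  2.05 -0.95  0.74  0.25] 0.049 [-0.61  0.09  2.06 -0.87  0.86  0.1 ] 0.0
dp(tool,/20mm) [-14.14  -9.38  15.11] rot(/.12) [1.66 0.52 2.07] world d [-0.1631 -0.4208 -0.0531]
```

View pics/c8.png

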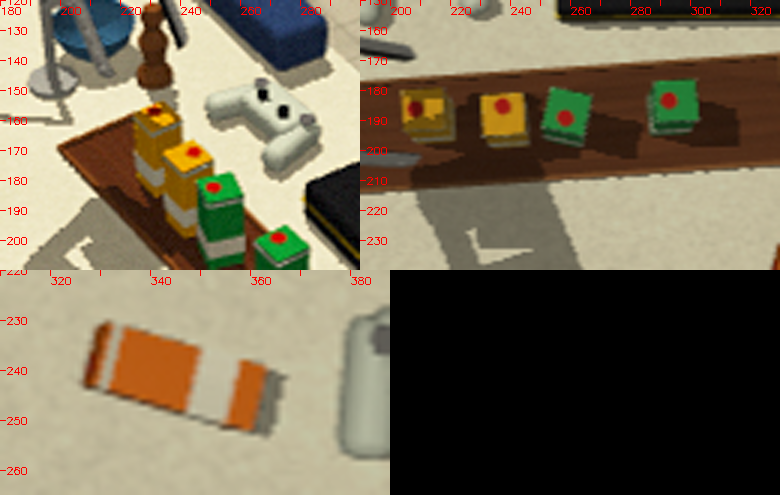

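Yellow now stands at (237,189), and all four tray cartons are upright. Orange hasn't moved, and its red-tab end faces left at (330,238). Orange is next.

```bash
for i in 1 2; do python3 -m crank '{"dp":[[-0.884,-0.586,0.944],[-0.884,-0.586,0.944],[-0.884,-0.586,0.944],[-0.884,-0.586,0.944],[-0.884,-0.586,0.944],[-0.884,-0.586,0.944],[-0.884,-0.586,0.944],[-0.884,-0.586,0.944]],"rotation":[[0,0,0],[0,0,0],[0,0,0],[0,0,0],[0,0,0],[0,0,0],[0,0,0],[0,0,0]],"gripper":[-1,-1,-1,-1,-1,-1,-1,-1]}' >/dev/null; done
python3 -m crank '{"dp":[[0,0,0],[0,0,0],[0,0,0],[0,0,0],[0,0,0]],"rotation":[[0.553,0.173,0.69],[0.553,0.173,0.69],[0.553,0.173,0.69],[0,0,0],[0,0,0]],"gripper":[-1,-1,-1,-1,-1]}'
python3 -c "
from d import *
p,R=pick(np.array([.4241,-.376]),75.1,.03,36)
delta(p,R);s,Rc=obs();print(s['joints'].round(2))"
```

```text
time_s: 28.7
eef_pos: [0.4258, -0.3604, 0.1353]
orientation: [0.187, 0.753, 0.58, -0.248]
force: [0.2, -0.5, -0.5]
width: 1.001
gripper_force: 0.0
dp(tool,/20mm) [3.87 0.16 5.  ] rot(/.12) [-0.05  0.03  0.03] world d [ 0.0032  0.0027 -0.1265]
[-0.63  0.07  2.   -0.74  0.97  0.03]
```

```bash
python3 -m crank '{"dp":[[0.5,0.02,0.65],[0.55,0.02,0.7],[0.55,0.02,0.7],[0.55,0.02,0.7],[0.55,0.02,0.7],[0.55,0.02,0.7],[0.4,0.02,0.5],[0.15,0,0.2]],"rotation":[[0,0,0],[0,0,0],[0,0,0],[0,0,0],[0,0,0],[0,0,0],[0,0,0],[-0.05,0.03,0.03]],"gripper":[-1,-1,-1,-1,-1,-1,-1,-1]}' >/dev/null
python3 -m crank '{"dp":[[0,0,0],[0,0,0],[0,0,0],[0,0,0],[0,0,0],[0,0,0],[0,0,0],[0,0,0]],"rotation":[[0,0,0],[0,0,0],[0,0,0],[0,0,0],[0,0,0],[0,0,0],[0,0,0],[0,0,0]],"gripper":[-1,1,1,1,1,1,1,1]}' 30
python3 -m crank '{"dp":[[-0.45,0,-0.57],[-0.55,0,-0.7],[-0.55,0,-0.7],[-0.55,0,-0.7],[-0.55,0,-0.7],[-0.55,0,-0.7],[-0.55,0,-0.7],[0,0,0]],"rotation":[[0,0,0],[0,0,0],[0,0,0],[0,0,0],[0,0,0],[0,0,0],[0,0,0],[0,0,0]],"gripper":[1,1,1,1,1,1,1,1]}'
python3 -c "
from d import *
s,Rc=obs();p,R=place(slot(-.285),93.25,.03,36); delta(p+.08*Z,R); print(s['joints'].round(3))
w=(p+.08*Z)-s['eef_pos'];d=(Rc.inv()*R).as_rotvec()
q=s['joints']
for i,j in((0,.25),(0,.5),(0,.75),(0,1),(1,1)):
    q,e=ik(s['eef_pos']+w*i,Rc*Ro.from_rotvec(d*j),q);print(q.round(2),round(e,4))
"
```

```text
time_s: 30.3
eef_pos: [0.4294, -0.3572, 0.0127]
orientation: [0.189, 0.755, 0.579, -0.244]
force: [0.0, 1.3, 1.3]
width: 0.467
gripper_force: 30.0
time_s: 31.1
eef_pos: [0.4288, -0.3624, 0.136]
orientation: [0.19, 0.755, 0.578, -0.244]
force: [0.5, 0.3, -0.7]
width: 0.467
gripper_force: 30.0
dp(tool,/20mm) [ 4.86  7.46 -4.85] rot(/.12) [ 0.51 12.99 -2.9 ] world d [0.1791 0.0925 0.0219]
[-0.629  0.075  1.993 -0.734  0.958  0.035]
[-0.79  0.08  1.89 -0.25  1.08 -0.5 ] 0.0
[-0.93  0.21  1.74  0.06  1.35 -0.84] 0.0
[-1.03  0.4   1.57  0.25  1.66 -1.04] 0.0
[-1.08  0.63  1.4   0.38  1.98 -1.15] 0.0
[-0.82  0.73  1.21  0.59  1.95 -0.87] 0.0
```

```bash
for i in 1 2; do python3 -m crank '{"dp":[[0,0,0],[0,0,0],[0,0,0],[0,0,0],[0,0,0],[0,0,0],[0,0,0]],"rotation":[[0.036,0.928,-0.207],[0.036,0.928,-0.207],[0.036,0.928,-0.207],[0.036,0.928,-0.207],[0.036,0.928,-0.207],[0.036,0.928,-0.207],[0.036,0.928,-0.207]],"gripper":[1,1,1,1,1,1,1]}'|grep -E "eef|width|grip"; done
python3 -c "
from d import *
s,Rc=obs();p,R=place(slot(-.285),93.25,.03,36); p=p+.10*Z;w=p-s['eef_pos'];print(w)
a=w*[0,0,1];b=w*[1,1,0]
print(Rc.inv().apply(a)/.02,Rc.inv().apply(b)/.02);delta(p,R); print(s['joints'].round(3))"
```

```text
eef_pos: [0.4272, -0.3613, 0.1328]
width: 0.464
gripper_force: 30.0
eef_pos: [0.4272, -0.3617, 0.1323]
width: 0.471
gripper_force: 30.0
[0.18066172 0.09190233 0.04564413]
[ 1.85699379 -0.00949826 -1.32663114] [2.40507688 9.27557043 3.30017206]
dp(tool,/20mm) [4.26 9.27 1.97] rot(/.12) [-0.01 -0.07 -0.03] world d [0.1807 0.0919 0.0456]
[-1.082  0.636  1.403  0.378  1.979 -1.149]
```

```bash
python3 -m crank '{"dp":[[0.62,0,-0.44],[0.62,0,-0.44],[0.62,0,-0.44],[0.24,0.928,0.33],[0.24,0.928,0.33],[0.24,0.928,0.33],[0.24,0.928,0.33],[0.24,0.928,0.33]],"rotation":[[0,-0.03,0],[0,-0.03,0],[0,0,0],[0,0,0],[0,0,0],[0,0,0],[0,0,0],[0,0,0]],"gripper":[1,1,1,1,1,1,1,1]}'|grep -E "eef|width|grip"
python3 -m crank '{"dp":[[0.24,0.928,0.33],[0.24,0.928,0.33],[0.24,0.928,0.33],[0.24,0.928,0.33],[0.24,0.928,0.33],[0,0,0],[0,0,0]],"rotation":[[0,0,0],[0,0,0],[0,0,0],[0,0,0],[0,0,0],[0,0,0],[0,0,0]],"gripper":[1,1,1,1,1,1,1]}'|grep -E "eef|width|grip"
python3 -c "
from d import *
s,Rc=obs();p,R=place(slot(-.285),93.25,.03,36); delta(p,R); print(s['joints'].round(3))
cv2.imwrite('pics/c9.png',np.hstack([crop(get_image('side'),200,120,130,130,3),crop(get_image('top'),220,150,130,130,3)]))"
```

```text
eef_pos: [0.5199, -0.3135, 0.1786]
width: 0.463
gripper_force: 30.0
eef_pos: [0.6088, -0.2689, 0.1784]
width: 0.467
gripper_force: 30.0
dp(tool,/20mm) [-4.08 -0.03  2.93] rot(/.12) [-0.02  0.03 -0.02] world d [-0.0009 -0.001  -0.1004]
[-0.813  0.703  1.203  0.597  1.97  -0.848]
```

View pics/c9.png

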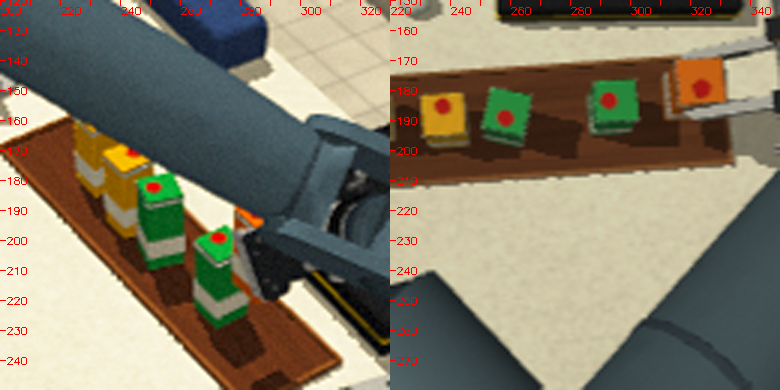

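The top view shows orange upright over the right end of the tray at (322,178). I'll lower it.

```bash
python3 -m crank '{"dp":[[-0.513,-0.03,0.369],[-0.513,0,0.369],[-0.513,0,0.369],[-0.513,0,0.369],[-0.513,0,0.369],[-0.513,0,0.369],[-0.513,0,0.369],[0,0,0]],"rotation":[[0,0,0],[0,0,0],[0,0,0],[0,0,0],[0,0,0],[0,0,0],[0,0,0],[0,0,0]],"gripper":[1,1,1,1,1,1,1,1]}'|grep -E "eef|force|width"
for i in 1 2 3 4 5; do python3 -m crank '{"dp":[[-0.07,0,0.05],[0,0,0]],"rotation":[[0,0,0],[0,0,0]],"gripper":[1,1]}' | grep -E "eef|force:"; done
```

```text
eef_pos: [0.6068, -0.2691, 0.0876]
force: [-0.8, 0.4, -1.7]
width: 0.466
gripper_force: 30.0
eef_pos: [0.608, -0.2703, 0.0889]
force: [0.5, -0.5, -2.3]
gripper_force: 30.0
eef_pos: [0.6079, -0.2702, 0.087]
force: [0.7, 0.9, -1.9]
gripper_force: 30.0
eef_pos: [0.6077, -0.27, 0.0848]
force: [0.4, -0.4, -2.1]
gripper_force: 30.0
eef_pos: [0.6076, -0.27, 0.0829]
force: [0.1, 0.2, -2.2]
gripper_force: 30.0
eef_pos: [0.6076, -0.27, 0.0812]
force: [0.2, -0.4, -1.3]
gripper_force: 30.0
```

```bash
for i in 1 2 3 4 5 6; do python3 -m crank '{"dp":[[-0.05,0,0.036],[0,0,0]],"rotation":[[0,0,0],[0,0,0]],"gripper":[1,1]}' | grep -E "eef|force:"; done
```

```text
eef_pos: [0.6076, -0.2701, 0.0801]
force: [-0.3, -0.3, -2.3]
gripper_force: 30.0
eef_pos: [0.6076, -0.2701, 0.0789]
force: [-1.1, -0.1, -2.6]
gripper_force: 30.0
eef_pos: [0.6077, -0.2701, 0.0776]
force: [0.5, 0.0, -1.8]
gripper_force: 30.0
eef_pos: [0.6078, -0.2703, 0.0768]
force: [-0.2, -0.2, -0.6]
gripper_force: 30.0
eef_pos: [0.6078, -0.2704, 0.0768]
force: [-1.8, -1.0, 4.8]
gripper_force: 30.0
eef_pos: [0.6078, -0.2705, 0.0767]
force: [-2.5, -0.7, 9.9]
gripper_force: 30.0
```

```bash
python3 -m crank '{"dp":[[0.05,0,-0.036],[0,0,0],[0,0,0],[0,0,0],[0,0,0],[0,0,0],[0,0,0]],"rotation":[[0,0,0],[0,0,0],[0,0,0],[0,0,0],[0,0,0],[0,0,0],[0,0,0]],"gripper":[1,1,0.3,-0.3,-1,-1,-1]}'| grep -E "eef|force:|wid"
python3 -m crank '{"dp":[[0,0,-0.5],[0,0,-0.7],[0,0,-1],[0,0,-1],[0,0,-1],[0,0,-1],[0,0,-1],[0,0,-1]],"rotation":[[0,0,0],[0,0,0],[0,0,0],[0,0,0],[0,0,0],[0,0,0],[0,0,0],[0,0,0]],"gripper":[-1,-1,-1,-1,-1,-1,-1,-1]}'| grep -E "eef|force:|wid"
python3 -c "
from d import *
t=get_image('top');s=get_image('side');blobs(t)
g=lambda im:np.clip((im/255.)**.55*255,0,255).astype(np.uint8)
cv2.imwrite('pics/c10.png',np.vstack([np.hstack([crop(g(t),125,230,62,50,7),crop(g(s),140,128,40,56,6)[:350]]),np.pad(crop(t,190,160,154,50,4),((0,0),(0,58),(0,0)))]))"
```

```text
eef_pos: [0.6076, -0.2699, 0.0749]
force: [0.2, 0.2, 0.2]
width: 0.773
gripper_force: 0.0
eef_pos: [0.6144, -0.388, 0.1619]
force: [0.1, -0.7, -0.2]
width: 0.999
gripper_force: 0.0
g [295.6 183.2] 137 [ 0.619 -0.215]
g [259.  186.1] 137 [ 0.61  -0.092]
y [296.4 116.4] 81 [ 0.853 -0.224]
y [394.8 155.4] 47 [ 0.711 -0.554]
y [212.  187.3] 202 [0.608 0.066]
y [237.4 189.2] 194 [ 0.6  -0.02]
o [276.1 171.6] 94 [ 0.659 -0.15 ]
o [316.8 183.3] 242 [ 0.618 -0.286]
o [287.5 197.8] 45 [ 0.57  -0.187]
o [257.  208.1] 264 [ 0.536 -0.085]Traceback (most recent call last):
  File "<string>", line 5, in <module>
    cv2.imwrite('pics/c10.png',np.vstack([np.hstack([crop(g(t),125,230,62,50,7),crop(g(s),140,128,40,56,6)[:350]]),np.pad(crop(t,190,160,154,50,4),((0,0),(0,58),(0,0)))]))
                                          ~~~~~~~~~^^^^^^^^^^^^^^^^^^^^^^^^^^^^^^^^^^^^^^^^^^^^^^^^^^^^^^^^^^^^^^^
    return _nx.concatenate(arrs, 1, dtype=dtype, casting=casting)
           ~~~~~~~~~~~~~~~^^^^^^^^^^^^^^^^^^^^^^^^^^^^^^^^^^^^^^^
ValueError: all the input array dimensions except for the concatenation axis must match exactly, but along dimension 0, the array at index 0 has size 350 and the array at index 1 has size 336
```

```bash
python3 -c "
from d import *
t=get_image('top');s=get_image('side')
g=lambda im:np.clip((im/255.)**.55*255,0,255).astype(np.uint8)
cv2.imwrite('pics/c10.png',np.vstack([np.hstack([crop(g(t),125,230,62,50,7),crop(g(s),140,128,40,50,7)]),np.pad(crop(t,190,160,154,50,4),((0,0),(0,98),(0,0)))]))"
```

```text
(no output)
```

View pics/c10.png

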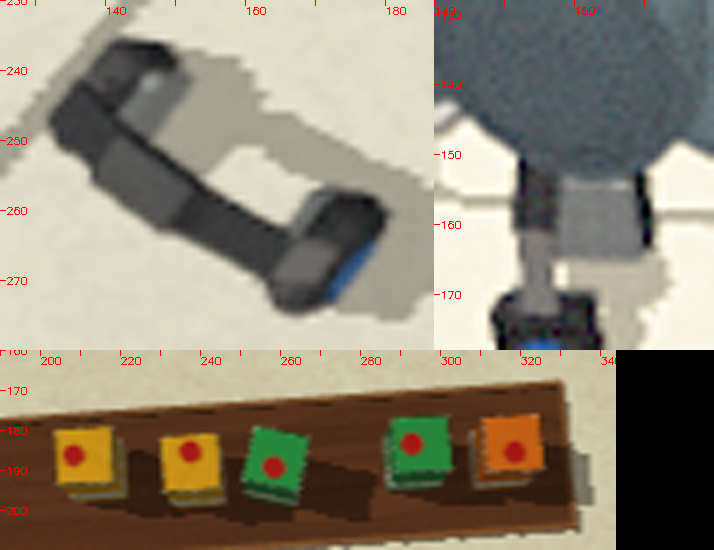

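All five cartons stand upright in the tray, with tops at u≈209, 235, 258, 292 and 315. The headset's crown pad is near (145,256). I'll refine its pose with a silhouette fit.

```bash
cat > hs.py <<'E'
from d import *
from scipy.optimize import minimize
t=get_image('top'); S=6; u0,v0,w,h=120,225,75,60
sub=cv2.resize(t[v0:v0+h,u0:u0+w],None,fx=S,fy=S,interpolation=cv2.INTER_CUBIC).astype(int)
v=sub.max(2); m=((v<75)|((sub[:,:,2]>sub[:,:,0]+25))).astype(np.uint8)
n,l,st,_=cv2.connectedComponentsWithStats(m); m=(l==1+np.argmax(st[1:,4])).astype(np.uint8); print(m.sum())
def box(x0,x1,y,z0,z1): return [(x,s*y,z) for x in(x0,x1) for s in(-1,1) for z in(z0,z1)]
parts=[box(-.022,.022,.013,.130,.154)]
for k in(-1,1):
    parts.append(box(k*.050,k*.076,.030,0,.066))
    parts.append([(k*.022,s*.011,z) for s in(-1,1) for z in(.134,.150)]+[(k*x,s*.011,.066) for s in(-1,1) for x in(.058,.072)])
def sil(c):
    M=np.zeros(m.shape,np.uint8); R=Ro.from_euler('Z',c[2])
    for P in parts:
        W=R.apply(P)+[c[0],c[1],0]; px=np.array([w2p('top',q) for q in W]); px=((px-[u0,v0]+.5)*S-.5).round().astype(np.int32)
        cv2.fillConvexPoly(M,cv2.convexHull(px),1)
    return M
def cost(c): M=sil(c); return -(M&m).sum()/(M|m).sum()
best=None
for y in(-2.4,-2.1,-1.8,):
    r=minimize(cost,[.386,.2445,y],method='Nelder-Mead',options=dict(initial_simplex=[[.386,.2445,y],[.396,.2445,y],[.386,.2545,y],[.386,.2445,y+.15]],xatol=1e-5,fatol=1e-5))
    print(r.x,np.degrees(r.x[2]),r.fun)
    if best is None or r.fun<best.fun: best=r
c=best.x;M=sil(c)
R=Ro.from_euler('Z',c[2]).as_matrix()
for x,y in((22,13),(22,-13),(-22,-13),(-22,13)): print('pad corner px x7',((np.array(w2p('top',np.array([c[0],c[1],.154])+R@[x/1e3,y/1e3,0]))-[125,230]+.5)*7).round())
E
python3 hs.py
```

```text
24457hs.py:18: RuntimeWarning: overflow encountered in scalar negative
  def cost(c): M=sil(c); return -(M&m).sum()/(M|m).sum()
Traceback (most recent call last):
  File "hs.py", line 21, in <module>
    r=minimize(cost,[.386,.2445,y],method='Nelder-Mead',options=dict(initial_simplex=[[.386,.2445,y],[.396,.2445,y],[.386,.2545,y],[.386,.2445,y+.15]],xatol=1e-5,fatol=1e-5))
  File "hs.py", line 18, in cost
    def cost(c): M=sil(c); return -(M&m).sum()/(M|m).sum()
                   ~~~^^^
  File "hs.py", line 15, in sil
    W=R.apply(P)+[c[0],c[1],0]; px=np.array([w2p('top',q) for q in W]); px=((px-[u0,v0]+.5)*S-.5).round().astype(np.int32)
                                             ~~~^^^^^^^^^
  File "h.py", line 9, in w2p
    f,cx,cy,T=K(n); q=T[:3,:3].T@(np.array(P)-T[:3,3]); return f*q[0]/q[2]+cx,f*q[1]/q[2]+cy
              ~^^^
  File "h.py", line 5, in K
    c=camera_info(n); f=192/np.tan(np.radians(c['fovy']/2)); return f,c['cx'],c['cy'],np.array(c['cam_to_world'])
ValueError: time passes only in moves, steps and waits
```

```bash
sed -i 's/^def K(n):/import functools\n@functools.cache\ndef K(n):/' h.py; sed -i 's/return -(M&m).sum()\/(M|m).sum()/return -float((M\&m).sum())\/float((M|m).sum())/' hs.py
python3 hs.py
```

```text
24456
[ 0.38690828  0.24701757 -2.20357212] -126.25538226574857 -0.8254513888888889
[ 0.3868384   0.24721361 -2.19101781] -125.53607352289046 -0.8220601007469168
[ 0.38729152  0.24738738 -2.21615622] -126.97639806746228 -0.8214310452310036
pad corner px x7 [203. 189.]
pad corner px x7 [165. 240.]
pad corner px x7 [ 83. 178.]
pad corner px x7 [121. 128.]
```

```bash
cat >> d.py <<'E'
HS=np.array([.387,.247]); 
def down(c,z,ang): 
    a=np.radians(ang); return np.array([c[0],c[1],z]),mk(np.array([0,0,-1.]),np.array([np.cos(a),np.sin(a),0]))
E
python3 -c "
from d import *
s,Rc=obs(); p,R=down(HS,.24,-36)
print('up .1',Rc.inv().apply(.1*Z)/.02)
d=(Rc.inv()*R).as_rotvec(); print('rot',d/.12)
e0=s['eef_pos'];q=s['joints']
for f in(0,.25,.5,.75,1):
    q,e=ik(e0+.1*Z,Rc*Ro.from_rotvec(d*f),q);print(q.round(2),round(e,4))
w=p-(e0+.1*Z);print('world',w,'tool',R.inv().apply(w)/.02)
for f in(.25,.5,.75,1):
    q,e=ik(e0+.1*Z+w*f,R,q);print((e0+.1*Z+w*f).round(2),q.round(2),round(e,4))
p,R=down([.475,.40],.33,-38);print(ik(p,R,q))
p,R=down([.475,.40],.16,-38);print(ik(p,R,q))
"
```

```text
up .1 [ 4.03684216 -0.0197111  -2.95017234]
rot [-2.70668842 -7.50206196  5.25829574]
[-0.9   0.83  0.85  0.61  2.2  -0.78] 0.0
[-0.89  0.69  0.99  0.49  1.99 -0.67] 0.0
[-0.85  0.55  1.12  0.36  1.79 -0.52] 0.0
[-0.79  0.45  1.22  0.2   1.61 -0.33] 0.0
[-0.72  0.38  1.29  0.    1.47 -0.09] 0.0
world [-0.22728807  0.63242713 -0.01972115] tool [ 18.902386   -27.7805625    0.98605754]
[ 0.56 -0.23  0.25] [-0.58  0.1   1.64 -0.    1.41  0.05] 0.0
[ 0.5  -0.07  0.25] [-0.36 -0.14  1.87 -0.    1.4   0.27] 0.0
[0.44 0.09 0.24] [-0.05 -0.27  2.   -0.    1.42  0.57] 0.0
[0.39 0.25 0.24] [ 0.32 -0.25  1.99  0.    1.4   0.95] 0.0
(array([5.17560052e-01, 1.04555803e-01, 1.49231588e+00, 1.19326454e-16,
       1.54472097e+00, 1.18078517e+00]), np.float64(9.036560719766055e-16))
(array([5.17560052e-01, 2.21417929e-01, 1.67185833e+00, 1.02152035e-16,
       1.24831639e+00, 1.18078517e+00]), np.float64(6.061909215660398e-16))
```

```bash
python3 -m crank '{"dp":[[0.807,0,-0.59],[0.807,0,-0.59],[0.807,0,-0.59],[0.807,0,-0.59],[0.807,0,-0.59]],"rotation":[[0,0,0],[0,0,0],[0,0,0],[0,0,0],[0,0,0]],"gripper":[-1,-1,-1,-1,-1]}' >/dev/null
python3 -m crank '{"dp":[[0,0,0],[0,0,0],[0,0,0],[0,0,0],[0,0,0],[0,0,0],[0,0,0],[0,0,0]],"rotation":[[-0.338,-0.938,0.657],[-0.338,-0.938,0.657],[-0.338,-0.938,0.657],[-0.338,-0.938,0.657],[-0.338,-0.938,0.657],[-0.338,-0.938,0.657],[-0.338,-0.938,0.657],[-0.338,-0.938,0.657]],"gripper":[-1,-1,-1,-1,-1,-1,-1,-1]}'|grep -E "eef|ori"
for i in 1 2 3; do python3 -m crank '{"dp":[[0.675,-0.992,0.035],[0.675,-0.992,0.035],[0.675,-0.992,0.035],[0.675,-0.992,0.035],[0.675,-0.992,0.035],[0.675,-0.992,0.035],[0.675,-0.992,0.035],[0.675,-0.992,0.035]],"rotation":[[0,0,0],[0,0,0],[0,0,0],[0,0,0],[0,0,0],[0,0,0],[0,0,0],[0,0,0]],"gripper":[-1,-1,-1,-1,-1,-1,-1,-1]}'|grep eef; done
python3 -m crank '{"dp":[[0.675,-0.992,0.035],[0.675,-0.992,0.035],[0.675,-0.992,0.035],[0,0,0],[0,0,0]],"rotation":[[0,0,0],[0,0,0],[0,0,0],[0,0,0],[0,0,0]],"gripper":[-1,-1,-1,-1,-1]}'|grep -E "eef|ori"
python3 -c "
from d import *
p,R=down(HS,.18,-36); delta(p,R); print(observe()['joints'].round(2))"
```

```text
eef_pos: [0.6149, -0.3863, 0.2633]
orientation: [0.004, 0.892, 0.452, -0.0]
eef_pos: [0.5496, -0.2044, 0.256]
eef_pos: [0.4847, -0.0237, 0.25]
eef_pos: [0.4197, 0.157, 0.2441]
eef_pos: [0.3957, 0.2238, 0.2415]
orientation: [0.001, 0.891, 0.454, 0.001]
dp(tool,/20mm) [ 0.68 -1.04  3.07] rot(/.12) [ 0.02 -0.    0.01] world d [-0.0087  0.0232 -0.0615]
[ 0.27 -0.27  2.   -0.    1.41  0.89]
```

```bash
python3 -m crank '{"dp":[[0.34,-0.52,0.6],[0.34,-0.52,0.6],[0,0,0.6],[0,0,0.6],[0,0,0.6],[0,0,0]],"rotation":[[0,0,0],[0,0,0],[0,0,0],[0,0,0],[0,0,0],[0,0,0]],"gripper":[-1,-1,-1,-1,-1,-1]}'|grep -E "eef|force"
python3 -m crank '{"dp":[[0,0,0.6],[0,0,0.6],[0,0,0.5],[0,0,0.3],[0,0,0.2],[0,0,0],[0,0,0]],"rotation":[[0,0,0],[0,0,0],[0,0,0],[0,0,0],[0,0,0],[0,0,0],[0,0,0]],"gripper":[-1,-1,-1,-1,-1,-1,-1]}'|grep -E "eef|force"
python3 -c "
from d import *
p,R=down(HS,.134,-36); delta(p,R)"
```

```text
eef_pos: [0.3855, 0.2462, 0.178]
force: [-0.8, -0.2, -0.8]
gripper_force: 0.0
eef_pos: [0.3871, 0.2469, 0.1368]
force: [0.3, 0.4, 0.0]
gripper_force: 0.0
dp(tool,/20mm) [ 0.   -0.01  0.14] rot(/.12) [0.01 0.   0.  ] world d [-0.0001  0.0001 -0.0028]
```

```bash
python3 -m crank '{"dp":[[0,0,0.08],[0,0,0],[0,0,0],[0,0,0],[0,0,0],[0,0,0],[0,0,0],[0,0,0]],"rotation":[[0,0,0],[0,0,0],[0,0,0],[0,0,0],[0,0,0],[0,0,0],[0,0,0],[0,0,0]],"gripper":[-1,0.2,0.3,0.4,1,1,1,1]}' 8|grep -vE "ori|time"
python3 -m crank '{"dp":[[0,0,0],[0,0,0],[0,0,0]],"rotation":[[0,0,0],[0,0,0],[0,0,0]],"gripper":[1,1,1]}' 35|grep -vE "ori|time"
python3 -m crank '{"dp":[[0,0,-0.3],[0,0,-0.5],[0,0,-0.9],[0,0,-0.9],[0,0,-0.9],[0,0,0],[0,0,0]],"rotation":[[0,0,0],[0,0,0],[0,0,0],[0,0,0],[0,0,0],[0,0,0],[0,0,0]],"gripper":[1,1,1,1,1,1,1]}'|grep -vE "ori|time"
```

```text
eef_pos: [0.3869, 0.2468, 0.1349]
force: [-0.4, 0.4, -0.2]
width: 0.439
gripper_force: 0.0
eef_pos: [0.3868, 0.2468, 0.1349]
force: [0.7, -0.3, 0.2]
width: 0.272
gripper_force: 35.0
eef_pos: [0.3868, 0.2469, 0.2051]
force: [-0.4, 0.7, -2.5]
width: 0.272
gripper_force: 35.0
```

```bash
python3 -m crank '{"dp":[[0,0,-1],[0,0,-1],[0,0,-1],[0,0,-1],[0,0,-1],[0,0,-1],[0,0,-0.2],[0,0,0]],"rotation":[[0,0,0],[0,0,0],[0,0,0],[0,0,0],[0,0,0],[0,0,0],[0,0,0],[0,0,0]],"gripper":[1,1,1,1,1,1,1,1]}'|grep -vE "ori|time"
python3 -c "
from d import *
p,R=down([.475,.4],.33,-38); delta(p,R)"
```

```text
eef_pos: [0.3866, 0.247, 0.3282]
force: [-0.2, 0.1, -3.2]
width: 0.27
gripper_force: 35.0
dp(tool,/20mm) [ 8.79 -0.92 -0.1 ] rot(/.12) [0.01 0.01 0.29] world d [0.0884 0.153  0.0018]
```

```bash
python3 -m crank '{"dp":[[0.4,-0.1,0],[0.8,-0.1,0],[0.95,-0.1,0],[0.95,-0.1,0],[0.95,-0.1,0],[0.95,-0.1,0],[0.95,-0.1,0],[0.95,-0.1,0]],"rotation":[[0,0,0],[0,0,0],[0,0,0],[0,0,0],[0,0,0],[0,0,0],[0,0,0],[0,0,0.29]],"gripper":[1,1,1,1,1,1,1,1]}'|grep -vE "ori|time"
python3 -m crank '{"dp":[[0.9,-0.1,0],[0.6,0,0],[0.35,0,0],[0,0,0],[0,0,0],[0,0,0],[0,0,0],[0,0,0]],"rotation":[[0,0,0],[0,0,0],[0,0,0],[0,0,0],[0,0,0],[0,0,0],[0,0,0],[0,0,0]],"gripper":[1,1,1,1,1,1,1,1]}'|grep -vE "ori|time"
python3 -c "
from d import *
p,R=down([.475,.4],.33,-38); delta(p,R)
t=get_image('top');s=get_image('side')
g=lambda im:np.clip((im/255.)**.6*255,0,255).astype(np.uint8)
cv2.imwrite('pics/c11.png',np.hstack([crop(g(s),115,60,95,100,4),crop(g(t),55,175,100,100,4)]))"
```

```text
eef_pos: [0.4547, 0.369, 0.3265]
force: [0.6, 0.8, -2.6]
width: 0.274
gripper_force: 35.0
eef_pos: [0.476, 0.3982, 0.3291]
force: [-0.0, 0.4, -1.4]
width: 0.271
gripper_force: 35.0
dp(tool,/20mm) [ 0.04 -0.09 -0.04] rot(/.12) [ 0.01  0.   -0.  ] world d [-0.001   0.0018  0.0009]
```

View pics/c11.png

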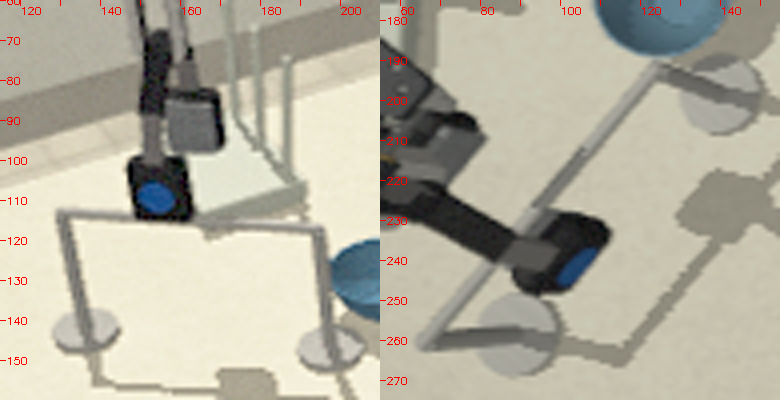

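The side view shows the headset hanging level, with the near cup's blue disc at (151,109) in front of the bar. I'll check the offset by projecting the model.

```bash
python3 -c "
from d import *
s,Rc=obs(); T=s['eef_pos']; x=Rc.as_matrix()[:,0]; y=Rc.as_matrix()[:,1]; print(x,y)
for dx in(-.006,0,.006):
  o=T-.0049*Z+dx*x
  f=o-.076*x-.097*Z
  print(dx,'disc side',np.round(w2p('side',f),1),'top',np.round(w2p('top',f),1),
   'near cup top-face corners top-cam',[np.round(w2p('top',o-a*x+b*y-.064*Z),1).tolist() for a in(.05,.076) for b in(-.03,.03)],
   'near cup bottom side',[np.round(w2p('side',o-.076*x+b*y-.13*Z),1).tolist() for b in(-.03,.03)])
"
```

```text
[ 6.15639359e-01  7.88027976e-01 -2.99354778e-04] [ 0.78802737 -0.6156383   0.00153301]
-0.006 disc side [153.4 109.6] top [105.8 242.7] near cup top-face corners top-cam [[85.8, 245.7], [100.6, 227.8], [93.1, 251.7], [107.9, 233.7]] near cup bottom side [[146.9, 116.6], [162.5, 117.5]]
0 disc side [153.8 108.7] top [104.2 241.4] near cup top-face corners top-cam [[84.2, 244.3], [99.0, 226.4], [91.4, 250.3], [106.2, 232.3]] near cup bottom side [[147.3, 115.7], [162.9, 116.6]]
0.006 disc side [154.2 107.8] top [102.5 240. ] near cup top-face corners top-cam [[82.5, 242.9], [97.3, 225.1], [89.7, 248.9], [104.5, 231.0]] near cup bottom side [[147.8, 114.9], [163.3, 115.7]]
```

```bash
python3 -m crank '{"dp":[[0.04,-0.09,0.4],[0,0,0.8],[0,0,1],[0,0,1],[0,0,1],[0,0,1],[0,0,1],[0,0,0.8]],"rotation":[[0,0,0],[0,0,0],[0,0,0],[0,0,0],[0,0,0],[0,0,0],[0,0,0],[0,0,0]],"gripper":[1,1,1,1,1,1,1,1]}'|grep -E "eef|force"
python3 -m crank '{"dp":[[0,0,0.5],[0,0,0.25],[0,0,0],[0,0,0]],"rotation":[[0,0,0],[0,0,0],[0,0,0],[0,0,0]],"gripper":[1,1,1,1]}'|grep -E "eef|force"
for i in 1 2 3 4; do python3 -m crank '{"dp":[[0,0,0.1],[0,0,0]],"rotation":[[0,0,0],[0,0,0]],"gripper":[1,1]}' | grep -E "eef|force:"; done
```

```text
eef_pos: [0.4741, 0.3995, 0.1857]
force: [-0.0, 0.0, -2.9]
gripper_force: 35.0
eef_pos: [0.4758, 0.4004, 0.1747]
force: [-0.2, -0.0, -1.8]
gripper_force: 35.0
eef_pos: [0.4755, 0.4002, 0.1724]
force: [0.6, 0.8, -2.7]
gripper_force: 35.0
eef_pos: [0.4752, 0.4, 0.1697]
force: [0.1, -0.0, -2.3]
gripper_force: 35.0
eef_pos: [0.4751, 0.3999, 0.1675]
force: [-0.1, 0.2, -2.1]
gripper_force: 35.0
eef_pos: [0.4751, 0.3999, 0.1654]
force: [0.4, 0.5, -2.4]
gripper_force: 35.0
```

```bash
for i in 1 2 3 4 5; do python3 -m crank '{"dp":[[0,0,0.06],[0,0,0]],"rotation":[[0,0,0],[0,0,0]],"gripper":[1,1]}' | grep -E "eef|force:"; done
```

```text
eef_pos: [0.4752, 0.4, 0.1644]
force: [0.0, -0.6, -3.0]
gripper_force: 35.0
eef_pos: [0.4752, 0.4, 0.1632]
force: [-0.3, -0.2, -1.6]
gripper_force: 35.0
eef_pos: [0.4752, 0.3999, 0.162]
force: [0.0, -0.2, -2.5]
gripper_force: 35.0
eef_pos: [0.4753, 0.4, 0.1609]
force: [0.0, 0.7, -1.2]
gripper_force: 35.0
eef_pos: [0.4754, 0.4001, 0.1608]
force: [-2.2, -1.4, 4.3]
gripper_force: 35.0
```

```bash
python3 -m crank '{"dp":[[0,0,-0.04],[0,0,0],[0,0,0],[0,0,0],[0,0,0],[0,0,0],[0,0,0],[0,0,0]],"rotation":[[0,0,0],[0,0,0],[0,0,0],[0,0,0],[0,0,0],[0,0,0],[0,0,0],[0,0,0]],"gripper":[1,0.42,0.38,0.3,0.2,0,-0.2,-0.2]}'|grep -vE "ori|time"
python3 -m crank '{"dp":[[0,0,-0.2],[0,0,-0.4],[0,0,-0.8],[0,0,-1],[0,0,-1],[0,0,-1],[0,0,-1],[0,0,-1]],"rotation":[[0,0,0],[0,0,0],[0,0,0],[0,0,0],[0,0,0],[0,0,0],[0,0,0],[0,0,0]],"gripper":[-0.2,-0.2,-0.2,-0.2,-0.2,-0.2,-0.2,-0.2]}'|grep -vE "ori"
python3 -m crank '{"dp":[[-1,0,0],[-1,0,0],[-1,0,0],[-1,0,0],[-1,0,0],[-1,0,0],[-1,0,0],[-1,0,0]],"rotation":[[0,0,0],[0,0,0],[0,0,0],[0,0,0],[0,0,0],[0,0,0],[0,0,0],[0,0,0]],"gripper":[-1,-1,-1,-1,-1,-1,-1,-1]}'|grep -vE "ori"
python3 -c "
from d import *
import time
t=get_image('top');s=get_image('side')
g=lambda im:np.clip((im/255.)**.6*255,0,255).astype(np.uint8)
for i in range(6): s2=get_image('side')
print('moving?',np.abs(s2.astype(int)-s)[100:190,115:215].mean(), np.abs(s2.astype(int)-s)[200:,300:].mean())
blobs(t)
cv2.imwrite('pics/c12.png',np.vstack([np.hstack([crop(g(s),115,80,100,100,4),crop(g(t),55,175,100,100,4)]),cv2.resize(crop(t,190,160,150,50,4),(800,200))[:, :800]]))"
```

```text
eef_pos: [0.4753, 0.4, 0.1606]
force: [-1.2, -0.7, 0.8]
width: 0.589
gripper_force: 0.0
time_s: 53.3
eef_pos: [0.4754, 0.4003, 0.2914]
force: [0.3, -0.4, 0.0]
width: 0.597
gripper_force: 0.0
time_s: 54.1
eef_pos: [0.3764, 0.2736, 0.2904]
force: [1.7, 0.5, -0.5]
width: 0.998
gripper_force: 0.0
moving? 2.2386666666666666 2.6379802433688817
g [295.6 183.2] 132 [ 0.619 -0.215]
g [259.  186.1] 134 [ 0.61  -0.092]
y [296.6 116.8] 68 [ 0.852 -0.225]
y [211.1 186. ] 159 [0.612 0.068]
y [237.3 188.2] 167 [ 0.604 -0.019]
o [295.6 155.6] 51 [ 0.714 -0.218]
o [300.7 165.8] 244 [ 0.679 -0.234]
o [308.8 181.8] 60 [ 0.623 -0.26 ]
o [282.4 206.7] 124 [ 0.54  -0.169]
o [195.  212.6] 43 [0.523 0.121]
```

View pics/c12.png

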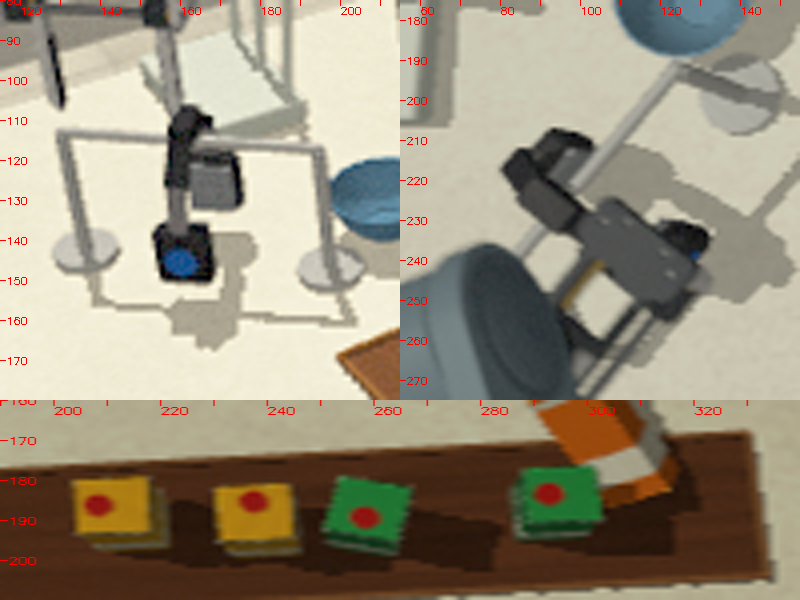

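The headset hangs level over the bar. But the orange carton has been knocked over: it now lies across the far rim, with its base near (312,183) and its top up-left near (293,160). All 14 picture views are used, so I'll measure it with code.

```bash
cat > om.py <<'E'
from d import *
np.set_printoptions(precision=4,suppress=True)
def comps(n,roi,V=150,w=False):
    im=get_image(n); h=cv2.cvtColor(im,cv2.COLOR_RGB2HSV); u0,v0,u1,v1=roi
    S=4; sub=cv2.resize(im[v0:v1,u0:u1],None,fx=S,fy=S,interpolation=cv2.INTER_CUBIC); h=cv2.cvtColor(sub,cv2.COLOR_RGB2HSV)
    m=cv2.inRange(h,(4,170,V),(15,255,255))
    N,l,st,ce=cv2.connectedComponentsWithStats(m)
    for i in range(1,N):
        if st[i,4]>15*S*S:
            (c),(sz),ang=cv2.minAreaRect(np.argwhere(l==i)[:,::-1].astype(np.float32))
            bx=cv2.boxPoints((c,sz,ang))/S+[u0,v0]
            print(n,'cen',(ce[i]/S+[u0,v0]).round(1),'area',st[i,4]/S/S,'rect',np.round(np.array(sz)/S,1),round(ang,1),bx.round(1).tolist())
if __name__=='__main__':
    for V in(130,160,190): print(V);comps('top',(280,140,335,200),V)
    for V in(130,160): print(V);comps('side',(230,150,330,260),V)
E
python3 om.py
```

```text
130
top cen [299.8 167. ] area 177.25 rect [15.2 12.6] 63.4 [[290.7, 163.1], [302.0, 157.4], [308.8, 171.0], [297.4, 176.7]]
top cen [311.7 181.2] area 23.75 rect [4.7 6.6] 64.4 [[307.3, 180.8], [313.2, 177.9], [315.3, 182.1], [309.3, 185.0]]
160
190
130
side cen [296.3 207.2] area 242.9375 rect [20.  17.2] 19.7 [[283.2, 211.5], [289.0, 195.3], [307.9, 202.0], [302.0, 218.2]]
side cen [264.5 235.7] area 70.0 rect [67.4  7.7] 40.3 [[233.5, 214.4], [238.4, 208.5], [289.9, 252.1], [284.9, 258.0]]
side cen [290.8 223.5] area 68.875 rect [16.   6.8] 26.6 [[281.9, 222.8], [284.9, 216.7], [299.2, 223.8], [296.2, 230.0]]
160
side cen [292.6 205.4] area 125.5625 rect [ 9.4 18. ] 25.5 [[284.3, 211.7], [292.0, 195.4], [300.5, 199.5], [292.8, 215.7]]
side cen [287.6 221.5] area 25.625 rect [6.3 4.8] 3.6 [[284.2, 223.7], [284.5, 218.9], [290.8, 219.3], [290.5, 224.1]]
```

```bash
cat > of.py <<'E'
from d import *
np.set_printoptions(precision=4,suppress=True)
obs2=[((46,1),(290.7,163.1)),((46,-1),(302.0,157.4)),((-6,-1),(308.8,171.0)),((-6,1),(297.4,176.7)),((-54,-1),(315.3,182.1))]
def pt(c,s,w,up=.022):
    R=Ro.from_euler('ZY',[c[3],-c[4]]); return np.array(c[:3])+R.apply([s/1e3,w*.022,up])
def f(c,z=None,th=None):
    r=[]
    for (s,w),px in obs2: r+=list(np.array(w2p('top',pt(c,s,w)))-px)
    return np.array(r)
for th in(0,.08,.2,.35):
  for z0 in(.028,):
    g=lambda q:f([q[0],q[1],0.004+.022*np.cos(th)+.054*np.sin(th),q[2],th])
    r=least_squares(g,[.65,-.26,.45]); c=[r.x[0],r.x[1],.004+.022*np.cos(th)+.054*np.sin(th),r.x[2],th]
    print('th',th,'c',np.array(c),'deg',np.degrees(c[3]),'rms',np.sqrt((r.fun**2).mean()),'base',pt(c,-54,0,-.022),'top',pt(c,54,0,-.022))
    print('   side: upper-face long centroid',np.round(w2p('side',pt(c,20,0)),1),'corners',[np.round(w2p('side',pt(c,s,w)),1).tolist() for s,w in((46,1),(46,-1),(-6,-1),(-6,1))],'right face long centroid',np.round(w2p('side',pt(c,20,-1,0)),1),'small right',np.round(w2p('side',pt(c,-43,-1,0)),1))
E
python3 of.py
```

```text
th 0 c [ 0.6564 -0.2386  0.026   0.4617  0.    ] deg 26.454678944872413 rms 0.4401088046286124 base [ 0.6081 -0.2627  0.004 ] top [ 0.7048 -0.2145  0.004 ]
   side: upper-face long centroid [293.8 210.8] corners [[291.8, 203.9], [303.2, 208.6], [295.8, 217.9], [284.3, 212.9]] right face long centroid [299.2 217.8] small right [290.1 229.3]
th 0.08 c [ 0.657  -0.2374  0.0302  0.4755  0.08  ] deg 27.244960291801878 rms 0.4787916409016336 base [ 0.6107 -0.2612  0.004 ] top [ 0.7064 -0.2119  0.0126]
   side: upper-face long centroid [293.4 209.6] corners [[291.4, 202.3], [302.9, 206.9], [295.6, 217.1], [284.0, 212.3]] right face long centroid [299.1 216.2] small right [290.2 228.8]
th 0.2 c [ 0.6578 -0.2355  0.0363  0.4949  0.2   ] deg 28.354952476150874 rms 0.47478611499063805 base [ 0.6151 -0.2585  0.004 ] top [ 0.7083 -0.2083  0.0255]
   side: upper-face long centroid [293.  207.9] corners [[290.7, 200.0], [302.3, 204.5], [295.3, 216.0], [283.6, 211.3]] right face long centroid [299.1 214. ] small right [290.5 228. ]
th 0.35 c [ 0.6592 -0.2331  0.0432  0.5159  0.35  ] deg 29.557957830962707 rms 0.3874488420487215 base [ 0.6216 -0.2544  0.004 ] top [ 0.7098 -0.2044  0.041 ]
   side: upper-face long centroid [292.4 206.1] corners [[289.8, 197.7], [301.7, 202.0], [295.0, 214.8], [283.1, 210.3]] right face long centroid [299.  211.4] small right [291. 227.]
```

```bash
cat >> of.py <<'E'
print('joint')
so=[((46,1,.022),(289.0,195.3)),((46,-1,.022),(300.5,199.5)),((-6,1,.022),(283.2,211.5))]
def F(c):
    r=list(f(c)); 
    for (s,w,u),px in so: r+=list(np.array(w2p('side',pt(c,s,w,u)))-px)
    return np.array(r)
for th in(.2,.6):
    r=least_squares(F,[.66,-.235,.05,.5,th],loss='soft_l1'); c=r.x
    print(c,np.degrees(c[3:]),'res',F(c).round(1)); print('base low/up',pt(c,-54,0,-.022),pt(c,-54,0),'top low/up',pt(c,54,0,-.022),pt(c,54,0))
    print('small up/right side',np.round(w2p('side',pt(c,-43,0)),1),np.round(w2p('side',pt(c,-43,-1,0)),1),'top corner pxs top', [np.round(w2p('top',pt(c,54,w)),1).tolist() for w in(1,-1)])
E
python3 of.py | sed -n '/joint/,$p'
python3 - <<'E'
from d import *
# black box: front edge; native px from top0 (400,242),(525,245)/800*512 top edge; height probe from side0 (440,290)-(510,370)
for u,v in((400,240),(526,243)): print('box top-front z=.06', [p2w('top',u*.64,v*.64,z).round(3).tolist() for z in(0.,.04,.06)])
for u,v in((441,287),(518,352)): print('side box top edge', [p2w('side',u*.64,v*.64,z).round(3).tolist() for z in(0.02,.04,.06)])
E
```

```text
joint
[ 0.6606 -0.2309  0.0491  0.5467  0.4948] [31.324  28.3527] res [ 0.1  0.8  0.2 -0.4  0.  -0.8  0.2  0.4 -0.5 -0.1 -0.1  0.6  0.4  0.4
 -0.3 -1.9]
base low/up [ 0.6289 -0.2502  0.0041] [ 0.6111 -0.261   0.0428] top low/up [ 0.7101 -0.2007  0.0554] [ 0.6923 -0.2116  0.0941]
small up/right side [284.6 221.6] [291.7 225.9] top corner pxs top [[289.7, 161.9], [301.1, 154.9]]
[ 0.6606 -0.2309  0.0491  0.5467  0.4948] [31.324  28.3526] res [ 0.1  0.8  0.2 -0.4  0.  -0.8  0.2  0.4 -0.5 -0.1 -0.1  0.6  0.4  0.4
 -0.3 -1.9]
base low/up [ 0.6289 -0.2502  0.0041] [ 0.6111 -0.261   0.0428] top low/up [ 0.7101 -0.2007  0.0554] [ 0.6923 -0.2116  0.0941]
small up/right side [284.6 221.6] [291.7 225.9] top corner pxs top [[289.7, 161.9], [301.1, 154.9]]
box top-front z=.06 [[0.734, -0.083, 0.0], [0.724, -0.083, 0.04], [0.718, -0.083, 0.06]]
box top-front z=.06 [[0.724, -0.367, 0.0], [0.714, -0.358, 0.04], [0.709, -0.353, 0.06]]
side box top edge [[0.736, -0.068, 0.02], [0.723, -0.086, 0.04], [0.71, -0.105, 0.06]]
side box top edge [[0.76, -0.33, 0.02], [0.746, -0.344, 0.04], [0.733, -0.358, 0.06]]
```

The joint fit puts the base edge exactly on the tray floor (z=0.0041). The carton leans 28° up against the black box, heading 31°. I'll plan the re-grasp.

```bash
cat >> d.py <<'E'
OC=np.array([.6606,-.2309,.0491]);HD=np.radians(31.3);PT=np.radians(28.35)
def repick(s=.015,phi=-12):
    h=np.array([np.cos(HD),np.sin(HD),0]);a=h*np.cos(PT)+Z*np.sin(PT);n=np.array([np.sin(HD),-np.cos(HD),0])
    f=np.radians(phi); zt=-Z*np.cos(f)+h*np.sin(f); return OC+s*a+.0188*zt,mk(zt,n)
E
cat > rp.py <<'E'
from d import *
s,Rc=obs();e0=s['eef_pos'];q=s['joints']
p,R=repick(); pre=p+.14*Z; w=pre-e0; d=(Rc.inv()*R).as_rotvec()
print('cur',e0.round(3),'pick',p.round(4),'dp tool units',(Rc.inv().apply(w)/.02).round(2),'rot',(d/.12).round(2))
for f in(.25,.5,.75,1): q,e=ik(e0+w*f,Rc,q);print((e0+w*f).round(2),q.round(2),round(e,4))
q,e=ik(pre,R,q);print('pre',q.round(2),round(e,4)); q,e=ik(p,R,q);print('pick',q.round(2),round(e,4))
P,R2=place(slot(-.287),93.25,.015,90-12-28.35-9.3+0.0) if 0 else place(slot(-.287),93.25,.015,90-(np.degrees(np.pi/2-PT)-12))
d2=(R.inv()*R2).as_rotvec();print('rot2',(d2/.12).round(2),P.round(4))
u=p+.10*Z
for f in(.25,.5,.75,1): q,e=ik(u,R*Ro.from_rotvec(d2*f),q);print(q.round(2),round(e,4))
q,e=ik(P+.1*Z,R2,q);print('pl hover',q.round(2),round(e,4)); q,e=ik(P,R2,q);print('place',q.round(2),round(e,4))
E
python3 rp.py
```

```text
cur [0.377 0.274 0.289] pick [ 0.6685 -0.2261  0.0378] dp tool units [-10.74  26.89   5.57] rot [ 0.33 -1.72  3.  ]
[0.45 0.15 0.26] [ 0.08 -0.23  1.93 -0.    1.44  0.74] 0.0
[0.52 0.02 0.23] [-0.17 -0.08  1.85 -0.    1.37  0.49] 0.0
[ 0.6  -0.1   0.21] [-0.35  0.14  1.68 -0.    1.32  0.31] 0.0
[ 0.67 -0.23  0.18] [-0.49  0.39  1.42 -0.    1.32  0.18] 0.0
pre [-0.42  0.49  1.31 -0.17  1.47  0.64] 0.0
pick [-0.42  0.63  1.37 -0.18  1.26  0.67] 0.0
rot2 [ 3.04  8.04 -8.92] [ 0.6081 -0.2727  0.0618]
[-0.52  0.48  1.38  0.08  1.37  0.23] 0.0
[-0.61  0.52  1.37  0.31  1.46 -0.17] 0.0
[-0.68  0.62  1.29  0.49  1.63 -0.51] 0.0
[-0.71  0.76  1.16  0.61  1.85 -0.79] 0.0
pl hover [-0.81  0.69  1.23  0.55  1.9  -0.87] 0.0
place [-0.81  0.81  1.24  0.53  1.79 -0.94] 0.0
```

```bash
for i in 1 2 3; do python3 -m crank '{"dp":[[-0.384,0.96,0.2],[-0.384,0.96,0.2],[-0.384,0.96,0.2],[-0.384,0.96,0.2],[-0.384,0.96,0.2],[-0.384,0.96,0.2],[-0.384,0.96,0.2],[-0.384,0.96,0.2]],"rotation":[[0,0,0],[0,0,0],[0,0,0],[0,0,0],[0,0,0],[0,0,0],[0,0,0],[0,0,0]],"gripper":[-0.5,-0.5,-0.5,-0.5,-0.5,-0.5,-0.5,-0.5]}'|grep eef; done
python3 -m crank '{"dp":[[-0.384,0.96,0.2],[-0.384,0.96,0.2],[-0.384,0.96,0.2],[-0.384,0.96,0.2],[0,0,0],[0,0,0],[0,0,0],[0,0,0]],"rotation":[[0,0,0],[0,0,0],[0,0,0],[0,0,0],[0.083,-0.43,0.75],[0.083,-0.43,0.75],[0.083,-0.43,0.75],[0.083,-0.43,0.75]],"gripper":[-0.5,-0.5,-0.5,-0.5,-0.5,-0.5,-0.5,-0.5]}'|grep -vE "ori"
python3 -m crank '{"dp":[[0,0,0],[0,0,0]],"rotation":[[0,0,0],[0,0,0]],"gripper":[-0.5,-0.5]}'|grep eef
python3 -c "
from d import *
p,R=repick(); delta(p,R); print(obs()[1].inv().apply(-Z))"
```

```text
eef_pos: [0.4604, 0.1303, 0.2567]
eef_pos: [0.5437, -0.0128, 0.2249]
eef_pos: [0.627, -0.156, 0.1929]
time_s: 57.95
eef_pos: [0.6682, -0.2267, 0.1772]
force: [-0.7, 0.2, 0.0]
width: 0.75
gripper_force: 0.0
eef_pos: [0.6682, -0.2265, 0.1769]
dp(tool,/20mm) [1.46 0.   6.8 ] rot(/.12) [-0.01 -0.01  0.02] world d [ 0.0003  0.0004 -0.1391]
[0.20706841 0.00150693 0.9783253 ]
```

```bash
python3 -m crank '{"dp":[[0.17,0,0.8],[0.17,0,0.8],[0.17,0,0.8],[0.17,0,0.8],[0,0,0]],"rotation":[[0,0,0],[0,0,0],[0,0,0],[0,0,0],[0,0,0]],"gripper":[-0.5,-0.5,-0.5,-0.5,-0.5]}'|grep -E "eef|force"
for i in 1 2 3; do python3 -m crank '{"dp":[[0.13,0,0.6],[0.13,0,0.58],[0,0,0]],"rotation":[[0,0,0],[0,0,0],[0,0,0]],"gripper":[-0.5,-0.5,-0.5]}'|grep -E "eef|force:"; done
python3 -c "
from d import *
p,R=repick(); delta(p,R)"
```

```text
eef_pos: [0.6658, -0.2255, 0.1076]
force: [0.5, 0.9, -0.0]
gripper_force: 0.0
eef_pos: [0.6671, -0.2257, 0.0856]
force: [-0.0, -0.0, -0.4]
gripper_force: 0.0
eef_pos: [0.6671, -0.2256, 0.0612]
force: [-0.2, 1.4, -1.3]
gripper_force: 0.0
eef_pos: [0.6673, -0.2255, 0.0372]
force: [0.1, -0.4, -0.4]
gripper_force: 0.1
dp(tool,/20mm) [ 0.03  0.06 -0.04] rot(/.12) [-0.03  0.01  0.01] world d [ 0.0012 -0.0006  0.0006]
```

No contact on the way down. I'll close with a light force first, then firm, and lift while easing away from green.

```bash
python3 -m crank '{"dp":[[0,0,0],[0,0,0],[0,0,0],[0,0,0],[0,0,0]],"rotation":[[0,0,0],[0,0,0],[0,0,0],[0,0,0],[0,0,0]],"gripper":[1,1,1,1,1]}' 6|grep -vE "ori|time"
python3 -m crank '{"dp":[[0,0,0],[0,0,0],[0,0,0]],"rotation":[[0,0,0],[0,0,0],[0,0,0]],"gripper":[1,1,1]}' 32|grep -vE "ori|time"
python3 -m crank '{"dp":[[-0.06,0.15,-0.29],[-0.06,0.15,-0.29],[-0.1,0.15,-0.49],[-0.16,0.1,-0.78],[-0.16,0,-0.78],[-0.16,0,-0.78],[-0.16,0,-0.78],[0,0,0]],"rotation":[[0,0,0],[0,0,0],[0,0,0],[0,0,0],[0,0,0],[0,0,0],[0,0,0],[0,0,0]],"gripper":[1,1,1,1,1,1,1,1]}'|grep -vE "ori|time"
python3 -c "
from d import *
t=get_image('top');blobs(t)"
```

```text
eef_pos: [0.6686, -0.2259, 0.04]
force: [-0.2, 1.4, 1.2]
width: 0.526
gripper_force: 5.6
eef_pos: [0.6686, -0.2259, 0.0398]
force: [-0.4, 1.4, 1.6]
width: 0.514
gripper_force: 28.4
eef_pos: [0.6775, -0.2363, 0.1304]
force: [0.7, -0.4, -0.8]
width: 0.468
gripper_force: 31.6
g [299.6 184.9] 47 [ 0.613 -0.229]
y [211.4 187.1] 185 [0.608 0.068]
y [236.5 188.3] 161 [ 0.603 -0.017]
o [314.7 172.6] 97 [ 0.655 -0.281]
o [313.3 204.4] 65 [ 0.547 -0.272]
o [204.  211.9] 79 [0.525 0.091]
```

```bash
python3 -m crank '{"dp":[[-0.17,0.3,-0.82],[-0.17,0.3,-0.82],[-0.17,0,-0.82],[0,0,0]],"rotation":[[0,0,0],[0,0,0],[0,0,0],[0,0,0]],"gripper":[1,1,1,1]}'|grep -vE "ori|time"
python3 -c "
from d import *
P,R2=place(slot(-.287),93.25,.015,90-(np.degrees(np.pi/2-PT)-12)); delta(P+.12*Z,R2)
t=get_image('top');blobs(t)"
```

```text
eef_pos: [0.6832, -0.2466, 0.1801]
force: [-0.3, -1.1, -1.9]
width: 0.469
gripper_force: 31.6
dp(tool,/20mm) [-3.83 -0.84  0.7 ] rot(/.12) [ 3.1   8.03 -8.9 ] world d [-0.0752 -0.0261  0.0018]
y [211.4 187.2] 186 [0.608 0.068]
y [236.7 188.4] 168 [ 0.603 -0.017]
o [320.8 167.4] 108 [ 0.672 -0.302]
o [314.2 204.3] 64 [ 0.547 -0.275]
o [204.5 211.8] 79 [0.526 0.09 ]
```

```bash
for i in 1 2; do python3 -m crank '{"dp":[[0,0,0],[0,0,0],[0,0,0],[0,0,0],[0,0,0],[0,0,0],[0,0,0]],"rotation":[[0.221,0.574,-0.636],[0.221,0.574,-0.636],[0.221,0.574,-0.636],[0.221,0.574,-0.636],[0.221,0.574,-0.636],[0.221,0.574,-0.636],[0.221,0.574,-0.636]],"gripper":[1,1,1,1,1,1,1]}'|grep -E "eef|wid"; done
python3 -m crank '{"dp":[[0,0,0],[0,0,0]],"rotation":[[0,0,0],[0,0,0]],"gripper":[1,1]}'|grep -E "eef|wid"
python3 -c "
from d import *
P,R2=place(slot(-.287),93.25,.015,90-(np.degrees(np.pi/2-PT)-12)); delta(P+.12*Z,R2)"
cat > chk.py <<'E'
from om import *
s,Rc=obs(); M=Rc.as_matrix(); g=s['eef_pos']-.0188*M[:,2]
print('grasp',g)
for V in(100,130):
    comps('top',(285,130,350,205),V); comps('side',(225,120,345,240),V)
y=M[:,1]; h=np.cross(Z,y); h/=np.linalg.norm(h)
for r in(-.12,0,.12):   # carton pitch error about closing axis
    a=Z*np.cos(r)+h*np.sin(r); b=h*np.cos(r)-Z*np.sin(r); c=g-.015*a
    print(r,'top face corners top',[np.round(w2p('top',c+.054*a+i*.022*y+j*.022*b),1).tolist() for i in(-1,1) for j in(-1,1)],'cen',np.round(w2p('top',c+.054*a),1))
    print('  side: top',np.round(w2p('side',c+.054*a),1),'base',[np.round(w2p('side',c-.054*a-i*.022*y+j*.022*b),1).tolist() for i in(-1,1) for j in(-1,1)])
E
python3 chk.py
```

```text
eef_pos: [0.6807, -0.2452, 0.1748]
width: 0.464
eef_pos: [0.6807, -0.2455, 0.1745]
width: 0.465
eef_pos: [0.681, -0.2452, 0.1742]
width: 0.467
dp(tool,/20mm) [-0.49 -3.72 -1.12] rot(/.12) [-0.04 -0.02 -0.05] world d [-0.073  -0.0275  0.0076]
grasp [ 0.6819 -0.2596  0.1864]
top cen [300.9 154.3] area 187.5 rect [15.4 14.5] 79.4 [[292.6, 148.0], [306.8, 145.4], [309.7, 160.5], [295.4, 163.1]]
top cen [312.5 154.6] area 74.75 rect [14.3  6.8] 88.9 [[309.0, 147.3], [315.8, 147.1], [316.0, 161.4], [309.3, 161.6]]
side cen [293.3 181.6] area 77.4375 rect [15.2 14.6] 85.2 [[287.2, 177.3], [301.8, 176.1], [303.1, 191.3], [288.5, 192.5]]
side cen [247.6 214.4] area 472.6875 rect [78.2 12.1] 47.5 [[216.3, 187.0], [225.2, 178.8], [278.0, 236.5], [269.1, 244.7]]
side cen [263.7 197.1] area 19.8125 rect [6.7 4.6] 45.0 [[259.0, 196.5], [262.3, 193.3], [267.0, 198.0], [263.8, 201.3]]
side cen [299.2 202.9] area 23.25 rect [11.3  3.9] 24.4 [[294.1, 202.7], [295.7, 199.2], [306.0, 203.9], [304.4, 207.4]]
side cen [295.1 222.4] area 28.0625 rect [31.8  1.1] 43.2 [[282.9, 211.7], [283.6, 210.9], [306.8
[... 554 characters left out ...]
 rect [31.7  0.7] 43.6 [[283.2, 211.3], [283.7, 210.8], [306.6, 232.6], [306.2, 233.1]]
-0.12 top face corners top [[326.4, 157.9], [311.5, 158.4], [325.0, 143.2], [310.2, 143.6]] cen [318.3 150.7]
  side: top [304.9 175.8] base [[309.8, 200.4], [301.5, 191.8], [299.1, 205.7], [290.9, 196.9]]
0 top face corners top [[325.0, 157.7], [309.7, 158.7], [323.6, 143.0], [308.4, 143.9]] cen [316.7 150.8]
  side: top [303.9 174.9] base [[311.5, 201.4], [303.0, 193.9], [300.8, 206.7], [292.4, 199.0]]
0.12 top face corners top [[323.5, 157.7], [308.0, 159.1], [322.1, 142.8], [306.7, 144.3]] cen [315.1 151. ]
  side: top [303.  174.2] base [[313.2, 202.1], [304.6, 195.8], [302.5, 207.5], [294.0, 200.9]]
```

```bash
cat > red.py <<'E'
from d import *
def red(n,roi,S=4):
    im=get_image(n);u0,v0,u1,v1=roi
    sub=cv2.resize(im[v0:v1,u0:u1],None,fx=S,fy=S,interpolation=cv2.INTER_CUBIC); h=cv2.cvtColor(sub,cv2.COLOR_RGB2HSV)
    for nm,m in(('red',cv2.inRange(h,(0,170,60),(3,255,255))|cv2.inRange(h,(172,170,60),(180,255,255))),('wht',cv2.inRange(h,(0,0,150),(180,45,255))),('org',cv2.inRange(h,(4,190,95),(15,255,255)))):
        N,l,st,ce=cv2.connectedComponentsWithStats(m)
        for i in range(1,N):
            if st[i,4]>4*S*S: print(n,nm,(ce[i]/S+[u0,v0]).round(1),'area',st[i,4]/S/S,'bbox',(st[i,:4]/S+[u0,v0,0,0]).round(1))
red('top',(285,135,340,175)); red('side',(275,150,330,225))
E
python3 red.py
```

```text
top red [303.1 153.4] area 16.6875 bbox [301.  151.2   4.5   4.8]
top wht [321.9 141.7] area 61.5625 bbox [309.  137.8  25.8   8.2]
top wht [324.3 160.9] area 64.75 bbox [310.5 157.2  24.8   8. ]
top wht [320.  166.3] area 7.5625 bbox [317.5 165.    5.5   2.5]
top wht [339.1 172.1] area 4.1875 bbox [337.8 170.8   2.2   3. ]
top org [300.8 153.8] area 181.875 bbox [293.2 145.5  15.5  16.8]
top org [311.7 155.2] area 79.6875 bbox [301.8 147.   14.2  17.2]
top org [320.6 154.2] area 5.375 bbox [319.8 150.8   1.8   6.2]
side wht [276.2 169.5] area 11.375 bbox [275. 167.   4.   5.]
side wht [288.4 202.9] area 374.875 bbox [275.  171.8  34.5  53.2]
side org [289.6 174.2] area 13.75 bbox [286.2 172.8   7.2   2.8]
side org [293.3 181.2] area 73.375 bbox [287.5 176.   14.8  15.8]
side org [299.  202.6] area 20.0 bbox [294.8 199.2  10.8   5.8]
side org [290.4 218.1] area 13.875 bbox [283.2 211.2  14.8  13.8]
side org [287.4 221.4] area 60.3125 bbox [283.  214.   12.2  11. ]
```

```bash
cat > fit3.py <<'E'
from d import *
np.set_printoptions(precision=4,suppress=True)
s,Rc=obs(); M=Rc.as_matrix(); g=s['eef_pos']-.0188*M[:,2]; y=M[:,1]; h=np.cross(Z,y); h/=np.linalg.norm(h)
def geo(x):
    r=x[2]; a=Z*np.cos(r)+h*np.sin(r); b=h*np.cos(r)-Z*np.sin(r); return g+x[0]*h+x[1]*Z,a,b
def res(x):
    c,a,b=geo(x)
    return np.r_[np.array(w2p('top',c+.054*a))-[301.2,154.2],np.array(w2p('side',c+.020*a-.022*b))-[293.3,181.4],np.array(w2p('side',c-.043*a-.022*b))-[299.1,202.8]]
for r0 in(0,.5,1.):
    q=least_squares(res,[.0,.0,r0]); c,a,b=geo(q.x); print(q.x,np.degrees(q.x[2]),'res',q.fun.round(1),'c',c,'s of grasp',(g-c)@a,'off',(g-c)@b)
    print('  base z',(c-.054*a+.022*b)[2],(c-.054*a-.022*b)[2])
print('h',h,'y',y)
E
python3 fit3.py
```

```text
[ 0.0428 -0.0416  0.1264] 7.241541986272303 res [-2.7 -0.2  5.   2.8 -0.2 -3. ] c [ 0.6798 -0.2167  0.1468] s of grasp 0.035880187763289474 off -0.047672288104155074
  base z 0.09044739292480365 0.09599370414819801
[ 0.0428 -0.0416  0.1264] 7.241385311163641 res [-2.7 -0.2  5.   2.8 -0.2 -3. ] c [ 0.6798 -0.2167  0.1468] s of grasp 0.03588033355815715 off -0.04767227232672616
  base z 0.09044740830006644 0.09599360016530105
[ 0.0428 -0.0416  0.1264] 7.24134051779393 res [-2.7 -0.2  5.   2.8 -0.2 -3. ] c [ 0.6798 -0.2167  0.1468] s of grasp 0.03588037443313009 off -0.04767226738207429
  base z 0.09044741355193794 0.09599357129270045
h [-0.0574  0.9984  0.    ] y [ 0.9983  0.0574 -0.0049]
```

Run:
```python
from d import *
np.set_printoptions(precision=3,suppress=True)
s,Rc=obs();e0=s['eef_pos'];q=s['joints'];i=Rc.inv()
up=.09*Z; mv=np.array([-.25,-.01,0.])
print('up',i.apply(up)/.02,'mv',i.apply(mv)/.02)
R2=Rc*Ro.from_rotvec([0,-.995,0])
for p,R in((e0+up,Rc),(e0+up+mv/2,Rc),(e0+up+mv,Rc),(e0+up+mv,R2),(e0+mv-[0,0,.10],R2)):
    q,e=ik(p,R,q);print(p,q,round(e,4))
print(R2.as_matrix()[:,2],'down in R2',R2.inv().apply(-Z))
```

```text
up [ 3.435 -0.022 -2.907] mv [  0.094 -12.508   0.206]
[ 0.681 -0.245  0.266] [-0.719  0.702  1.012  0.648  2.026 -0.665] 0.0
[ 0.556 -0.25   0.266] [-0.837  0.468  1.346  0.553  2.009 -0.833] 0.0
[ 0.431 -0.255  0.266] [-0.987  0.27   1.6    0.438  2.028 -1.004] 0.0
[ 0.431 -0.255  0.266] [-0.707 -0.203  1.907 -0.097  1.355 -0.748] 0.0
[ 0.431 -0.255  0.076] [-0.707  0.021  2.068 -0.115  0.972 -0.704] 0.0
[ 0.002 -0.126 -0.992] down in R2 [0.126 0.005 0.992]
```

```bash
python3 -m crank '{"dp":[[0.7,0,-0.59],[0.7,0,-0.59],[0.7,0,-0.59],[0.7,0,-0.59],[0.64,0,-0.55]],"rotation":[[0,0,0],[0,0,0],[0,0,0],[0,0,0],[0,0,0]],"gripper":[1,1,1,1,1]}'|grep -vE "ori|time"
python3 -m crank '{"dp":[[0,-0.9,0.02],[0,-0.9,0.02],[0,-0.9,0.02],[0,-0.9,0.02],[0,-0.9,0.02],[0,-0.9,0.02],[0,-0.9,0.02]],"rotation":[[0,0,0],[0,0,0],[0,0,0],[0,0,0],[0,0,0],[0,0,0],[0,0,0]],"gripper":[1,1,1,1,1,1,1]}'|grep -E "eef|wid"
python3 -m crank '{"dp":[[0,-0.9,0.02],[0,-0.9,0.02],[0,-0.9,0.02],[0,-0.9,0.02],[0,-0.9,0.02],[0,-0.9,0.02],[0,-0.7,0]],"rotation":[[0,0,0],[0,0,0],[0,0,0],[0,0,0],[0,0,0],[0,0,0],[0,0,0]],"gripper":[1,1,1,1,1,1,1]}'|grep -E "eef|wid"
python3 -c "
from om import *
comps('top',(270,200,390,300),100);comps('side',(185,180,300,300),100)"
cat red.py | sed 's/^red(.*//' > red2.py; echo "red('top',(270,200,390,300)); red('side',(185,160,300,300))" >> red2.py; python3 red2.py | grep red; python3 -c "
from h import *
t=get_image('top');blobs(t)"
```

```text
eef_pos: [0.682, -0.2456, 0.2683]
force: [0.6, -0.5, -2.2]
width: 0.469
gripper_force: 31.6
eef_pos: [0.5553, -0.2507, 0.2655]
width: 0.465
eef_pos: [0.4333, -0.2559, 0.2645]
width: 0.468
top cen [303.8 205.5] area 18.125 rect [ 1.1 26.8] 86.1 [[289.5, 205.9], [316.2, 204.1], [316.3, 205.2], [289.5, 207.0]]
top cen [311.8 238.8] area 227.25 rect [16.7 15.6] 84.3 [[303.5, 231.4], [319.0, 229.8], [320.7, 246.4], [305.1, 248.0]]
top cen [324.9 237.4] area 86.6875 rect [15.   6.6] 85.0 [[320.8, 230.4], [327.3, 229.8], [328.7, 244.8], [322.1, 245.4]]
side cen [218.2 184.8] area 68.125 rect [17.9  6.5] 45.0 [[209.8, 180.3], [214.4, 175.6], [227.0, 188.3], [222.4, 192.9]]
side cen [276.5 233.7] area 886.875 rect [71.6 33.3] 40.2 [[233.5, 215.3], [255.0, 189.8], [309.7, 236.0], [288.2, 261.4]]
side cen [292.4 219.8] area 15.875 rect [19.6  1.1] 42.5 [[285.0, 213.8], [285.7, 213.0], [300.2, 226.3], [299.5, 227.1]]
top red [314.2 239.2] area 26.5 bbox [311.5 236.2   5.5   6.2]
g [295.7 183.1] 136 [ 0.619 -0.216]
g [258.8 186.2] 136 [ 0.61  -0.092]
y [296.6 117. ] 69 [ 0.851 -0.225]
y [211.4 187. ] 180 [0.609 0.068]
y [237.3 188.8] 181 [ 0.602 -0.019]
y [361.4 229.6] 59 [ 0.462 -0.428]
o [256.6 208.3] 221 [ 0.536 -0.084]
o [324.3 237.3] 110 [ 0.438 -0.305]
o [311.3 238.6] 236 [ 0.434 -0.262]
```

```bash
python3 -m crank '{"dp":[[0,0,0],[0,0,0],[0,0,0],[0,0,0],[0,0,0],[0,0,0],[0,0,0],[0,0,0]],"rotation":[[0,-0.92,0],[0,-0.92,0],[0,-0.92,0],[0,-0.92,0],[0,-0.92,0],[0,-0.92,0],[0,-0.92,0],[0,-0.92,0]],"gripper":[1,1,1,1,1,1,1,1]}'|grep -E "eef|wid"
python3 -m crank '{"dp":[[0,0,0],[0,0,0],[0,0,0]],"rotation":[[0,-0.93,0],[0,0,0],[0,0,0]],"gripper":[1,1,1]}'|grep -E "eef|wid"
python3 -c "
from om import *
comps('top',(270,190,390,300),110);comps('side',(175,120,300,300),110)"
sed -i "s/^red('top'.*/red('top',(270,190,390,300)); red('side',(185,120,300,300))/" red2.py; python3 red2.py | grep -E "red"; python3 -c "
from d import *
s,Rc=obs();g=s['eef_pos']-.0188*Rc.as_matrix()[:,2];print('grasp',g,w2p('top',g),w2p('side',g),'down',Rc.inv().apply(-Z))"
```

```text
eef_pos: [0.4347, -0.2553, 0.2643]
width: 0.467
eef_pos: [0.4343, -0.2549, 0.2636]
width: 0.469
side cen [231.4 190.7] area 183.9375 rect [16.3 21.2] 38.1 [[217.1, 195.3], [230.1, 178.6], [243.0, 188.7], [229.9, 205.3]]
side cen [255.2 219.6] area 407.6875 rect [77.6 20.1] 44.0 [[231.2, 207.0], [245.2, 192.5], [301.0, 246.5], [287.0, 260.9]]
side cen [262.9 225.2] area 36.8125 rect [15.   5.6] 43.6 [[257.1, 222.6], [261.0, 218.6], [271.8, 229.0], [268.0, 233.0]]
side cen [286.3 244.6] area 21.75 rect [10.4  3.1] 37.6 [[281.4, 242.7], [283.3, 240.2], [291.6, 246.5], [289.7, 249.0]]
side red [244.6 170.5] area 5.0625 bbox [243.2 169.5   3.    2.2]
side red [251.  182.3] area 7.0625 bbox [249.2 181.2   3.8   2.2]
side red [272.7 199.2] area 8.1875 bbox [270.8 198.    4.    2.5]
grasp [ 0.43390672 -0.25405707  0.28202187] (np.float64(321.22354148617285), np.float64(237.32779692760616)) (np.float64(232.81429307218892), np.float64(188.37149809388663)) down [0.12332492 0.00585166 0.99234909]
```

```bash
for i in 1 2; do python3 -m crank '{"dp":[[0.117,0,0.943],[0.117,0,0.943],[0.117,0,0.943],[0.117,0,0.943],[0.117,0,0.943]],"rotation":[[0,0,0],[0,0,0],[0,0,0],[0,0,0],[0,0,0]],"gripper":[1,1,1,1,1]}'|grep -E "eef|wid"; done
for i in 1 2 3 4 5; do python3 -m crank '{"dp":[[0.05,0,0.4],[0,0,0]],"rotation":[[0,0,0],[0,0,0]],"gripper":[1,1]}'|grep -E "eef|force:"; done
```

```text
eef_pos: [0.4333, -0.2565, 0.1676]
width: 0.468
eef_pos: [0.4328, -0.2568, 0.0726]
width: 0.469
eef_pos: [0.432, -0.2559, 0.0642]
force: [-0.1, -1.0, -1.4]
gripper_force: 31.6
eef_pos: [0.4328, -0.2562, 0.0572]
force: [-0.3, 0.3, -1.5]
gripper_force: 31.6
eef_pos: [0.4323, -0.2557, 0.0486]
force: [0.4, 0.3, -2.5]
gripper_force: 31.6
eef_pos: [0.4321, -0.2555, 0.0402]
force: [-0.3, 1.4, -1.5]
gripper_force: 31.6
eef_pos: [0.432, -0.2555, 0.032]
force: [-0.7, -0.0, -1.5]
gripper_force: 31.6
```

```bash
for i in 1 2 3 4 5 6 7; do python3 -m crank '{"dp":[[0.02,0,0.15],[0,0,0]],"rotation":[[0,0,0],[0,0,0]],"gripper":[1,1]}'|grep -E "eef|force:"|paste -sd' '; done
```

```text
eef_pos: [0.4326, -0.2561, 0.0299] force: [1.2, -0.1, -1.6] gripper_force: 31.6
eef_pos: [0.433, -0.2563, 0.0286] force: [-3.9, 4.2, 10.7] gripper_force: 31.7
eef_pos: [0.433, -0.2569, 0.0277] force: [-11.9, 9.3, 29.1] gripper_force: 32.1
eef_pos: [0.4332, -0.2581, 0.026] force: [-17.2, 8.2, 38.2] gripper_force: 32.2
eef_pos: [0.4332, -0.2591, 0.0238] force: [-18.6, 6.2, 41.4] gripper_force: 32.2
eef_pos: [0.4333, -0.2599, 0.0213] force: [-20.8, 4.4, 43.7] gripper_force: 32.2
eef_pos: [0.4334, -0.2605, 0.0186] force: [-21.5, 2.9, 44.3] gripper_force: 32.2
```

```bash
python3 -m crank '{"dp":[[-0.03,0,-0.25],[0,0,0],[0,0,0],[0,0,0],[0,0,0],[0,0,0],[0,0,0],[0,0,0]],"rotation":[[0,0,0],[0,0,0],[0,0,0],[0,0,0],[0,0,0],[0,0,0],[0,0,0],[0,0,0]],"gripper":[1,0.4,0.2,-0.2,-0.6,-1,-1,-1]}'|grep -vE "ori|time"
python3 -m crank '{"dp":[[0,0,-0.5],[0,0,-1],[0,0,-1],[0,0,-1],[0,0,-1],[0,0,-1],[0,0,-1],[0,0,-1]],"rotation":[[0,0,0],[0,0,0],[0,0,0],[0,0,0],[0,0,0],[0,0,0],[0,0,0],[0,0,0]],"gripper":[-1,-1,-1,-1,-1,-1,-1,-1]}'|grep -vE "ori"
python3 -m crank '{"dp":[[1,0,-0.5],[1,0,-0.5],[1,0,-0.5],[1,0,-0.5],[1,0,-0.5],[1,0,-0.5],[1,0,-0.5],[1,0,0]],"rotation":[[0,0,0],[0,0,0],[0,0,0],[0,0,0],[0,0,0],[0,0,0],[0,0,0],[0,0,0]],"gripper":[-1,-1,-1,-1,-1,-1,-1,-1]}'|grep -vE "ori"
python3 -c "
from om import *
for V in(100,140):comps('top',(270,205,390,290),V)"
python3 red2.py|grep -E "top (red|org)"; python3 -c "
from h import *
blobs(get_image('top'))"
```

```text
eef_pos: [0.4323, -0.2557, 0.0167]
force: [-0.5, 0.9, 0.3]
width: 0.858
gripper_force: 0.0
time_s: 72.0
eef_pos: [0.4323, -0.2369, 0.1674]
force: [-0.5, 0.9, -0.5]
width: 1.001
gripper_force: 0.0
time_s: 72.8
eef_pos: [0.4236, -0.0693, 0.2175]
force: [-0.0, -0.3, 0.0]
width: 1.001
gripper_force: 0.0
top cen [324.4 237.6] area 64.1875 rect [13.1  5.1] 83.3 [[321.2, 231.4], [326.2, 230.8], [327.8, 243.8], [322.7, 244.4]]
top cen [305.6 239.7] area 188.375 rect [13.1 15.3] 83.3 [[297.2, 234.0], [312.4, 232.2], [313.9, 245.2], [298.7, 247.0]]
top cen [324.4 237.6] area 63.5 rect [13.   5.1] 82.9 [[321.1, 231.4], [326.2, 230.8], [327.8, 243.7], [322.7, 244.3]]
top cen [310.7 239.5] area 53.125 rect [12.6  6.2] 83.1 [[306.2, 232.9], [312.3, 232.1], [313.9, 244.7], [307.7, 245.4]]
top cen [300.5 243.1] area 28.1875 rect [6.9 4.5] 82.9 [[297.9, 240.0], [302.4, 239.5], [303.3, 246.3], [298.8, 246.9]]
top org [324.5 237.6] area 57.5 bbox [321.8 231.2   5.8  13.2]
top org [305.6 239.5] area 184.5625 bbox [297.8 232.5  16.   14.2]
g [295.6 183.2] 137 [ 0.619 -0.215]
g [258.9 186.1] 133 [ 0.61  -0.092]
y [296.6 117. ] 69 [ 0.851 -0.225]
y [211.1 186. ] 161 [0.612 0.069]
y [237.3 188.2] 168 [ 0.604 -0.019]
o [295.7 205.7] 102 [ 0.543 -0.214]
o [201.5 212.1] 63 [0.525 0.1  ]
o [324.1 237.2] 72 [ 0.438 -0.304]
o [305.2 239.2] 207 [ 0.432 -0.242]
```

The carton lies flat again: its orange parts are 62 mm apart, as they should be, and its heading is about 95.5°. I'll use the proven pick-and-stand sequence.

Run:
```python
from d import *
np.set_printoptions(precision=4,suppress=True)
L=p2w('top',305.6,239.6,.044)[:2];S=p2w('top',324.4,237.6,.044)[:2];a=(L-S)/np.linalg.norm(L-S)
c=(L-.020*a+S+.0425*a)/2; ang=np.degrees(np.arctan2(a[1],a[0])); print(np.linalg.norm(L-S),c,ang)
s,Rc=obs();e0=s['eef_pos']
for tau in(36,39,42):
    p,R=pick(c,ang,.03,tau);q,e=ik(p,R,[-.3,.2,2,-.8,.9,.6]);print(tau,q,round(e,4))
p,R=pick(c,ang,.03,36);print(p);q=s['joints']
for f,g in((0,1),(.5,1),(1,1)): q,e=ik(e0+(p+.12*Z-e0)*f,R,q);print(q,round(e,4))
delta(p+.12*Z,R);w=p+.12*Z-e0;print('w in new R',R.inv().apply(w)/.02,'down',R.inv().apply(-Z))
```

```text
0.062075003390559345 [ 0.4331 -0.263 ] 95.48439756890404
36 [-0.4635  0.1379  2.2268 -0.95    0.6513  0.1842] 0.0097
39 [-0.4568  0.1398  2.2193 -0.95    0.6703  0.1872] 0.0584
42 [-0.4499  0.1422  2.2115 -0.95    0.6898  0.191 ] 0.1071
[ 0.4312 -0.2441  0.0088]
[-0.0473 -0.2911  2.166  -0.6618  1.2428  0.0698] 0.0
[-0.2612 -0.2473  2.2168 -0.691   1.0434 -0.0374] 0.0
[-0.4602 -0.1365  2.2144 -0.7312  0.8446 -0.1177] 0.0
dp(tool,/20mm) [-8.09 -0.06  5.4 ] rot(/.12) [-0.16 -4.19 -0.29] world d [ 0.0083 -0.1737 -0.0868]
w in new R [-4.4759 -0.4187  8.6188] down [0.5878 0.     0.809 ]
```

```bash
cat > o2.py <<'E'
from d import *
np.set_printoptions(precision=3,suppress=True)
p,R=pick(np.array([.4331,-.263]),95.5,.03,32,.026)
P,R2=place(slot(-.287),93.25,.03,32)
E
python3 - <<'E'
from o2 import *
s,Rc=obs();e0=s['eef_pos']
delta(p+.12*Z,R);w=p+.12*Z-e0;print('w in new R',R.inv().apply(w)/.02,'down',R.inv().apply(-Z))
q=s['joints']
for X,Y in((e0,R),(p+.12*Z,R),(p,R),(p+.14*Z,R2),(P+.1*Z,R2),(P,R2)): q,e=ik(X,Y,q);print(X,q,round(e,4))
E
```

```text
dp(tool,/20mm) [-8.04 -0.06  5.33] rot(/.12) [-0.15 -3.61 -0.29] world d [ 0.008 -0.173 -0.086]
w in new R [-5.055 -0.419  8.204] down [ 0.53  -0.     0.848]
[ 0.423 -0.07   0.216] [-0.087 -0.31   2.16  -0.584  1.239 -0.003] 0.0
[ 0.431 -0.243  0.13 ] [-0.491 -0.147  2.197 -0.621  0.861 -0.229] 0.0
[ 0.431 -0.243  0.01 ] [-0.491  0.118  2.221 -0.827  0.643  0.051] 0.0
[ 0.431 -0.243  0.15 ] [-0.997  0.471  1.639  0.466  1.939 -1.099] 0.0
[ 0.608 -0.271  0.179] [-0.826  0.739  1.18   0.641  2.021 -0.846] 0.0
[ 0.608 -0.271  0.079] [-0.826  0.864  1.182  0.61   1.918 -0.926] 0.0
```

```bash
python3 -m crank '{"dp":[[0,0,0],[0,0,0],[0,0,0],[0,0,0]],"rotation":[[-0.04,-0.9,-0.07],[-0.04,-0.9,-0.07],[-0.04,-0.9,-0.07],[-0.04,-0.9,-0.07]],"gripper":[-1,-1,-1,-1]}'|grep -E "eef"
python3 -m crank '{"dp":[[-0.63,-0.05,1],[-0.63,-0.05,1],[-0.63,-0.05,1],[-0.63,-0.05,1],[-0.63,-0.05,1],[-0.63,-0.05,1],[-0.63,-0.05,1],[-0.63,-0.05,1]],"rotation":[[0,0,0],[0,0,0],[0,0,0],[0,0,0],[0,0,0],[0,0,0],[0,0,0],[0,0,0]],"gripper":[-1,-1,-1,-1,-1,-1,-1,-1]}'|grep -E "eef"
python3 -m crank '{"dp":[[0,0,0],[0,0,0]],"rotation":[[0,0,0],[0,0,0]],"gripper":[-1,-1]}'|grep -E "eef"
python3 -c "
from o2 import *
delta(p,R)"
```

```text
eef_pos: [0.4234, -0.0709, 0.2161]
eef_pos: [0.4309, -0.242, 0.1325]
eef_pos: [0.4308, -0.2406, 0.1327]
dp(tool,/20mm) [3.14 0.   5.27] rot(/.12) [-0.01 -0.02 -0.02] world d [ 0.    -0.002 -0.123]
```

```bash
python3 -m crank '{"dp":[[0.4,0,0.66],[0.45,0,0.75],[0.45,0,0.75],[0.45,0,0.75],[0.45,0,0.75],[0.45,0,0.75],[0.4,0,0.66],[0.09,0,0.2]],"rotation":[[0,0,0],[0,0,0],[0,0,0],[0,0,0],[0,0,0],[0,0,0],[0,0,0],[0,0,0]],"gripper":[-1,-1,-1,-1,-1,-1,-1,-1]}'|grep eef
python3 -m crank '{"dp":[[0,0,0],[0,0,0],[0,0,0],[0,0,0],[0,0,0],[0,0,0],[0,0,0],[0,0,0]],"rotation":[[0,0,0],[0,0,0],[0,0,0],[0,0,0],[0,0,0],[0,0,0],[0,0,0],[0,0,0]],"gripper":[-1,1,1,1,1,1,1,1]}' 35|grep -vE "ori|time"
python3 -m crank '{"dp":[[-0.35,0,-0.56],[-0.45,0,-0.75],[-0.45,0,-0.75],[-0.45,0,-0.75],[-0.45,0,-0.75],[-0.45,0,-0.75],[-0.45,0,-0.75],[0,0,0]],"rotation":[[0,0,0],[0,0,0],[0,0,0],[0,0,0],[0,0,0],[0,0,0],[0,0,0],[0,0,0]],"gripper":[1,1,1,1,1,1,1,1]}'|grep -vE "ori|time"
python3 -c "
from o2 import *
delta(P+.1*Z,R2)"
```

```text
eef_pos: [0.4304, -0.2409, 0.0079]
eef_pos: [0.4318, -0.2425, 0.0102]
force: [0.9, 1.0, 0.9]
width: 0.467
gripper_force: 35.0
eef_pos: [0.4325, -0.2413, 0.1304]
force: [-0.0, -0.0, -1.4]
width: 0.464
gripper_force: 35.0
dp(tool,/20mm) [-3.23  8.6  -0.8 ] rot(/.12) [-0.03 13.09  0.36] world d [ 0.175 -0.03   0.049]
```

```bash
for i in 1 2; do python3 -m crank '{"dp":[[0,0,0],[0,0,0],[0,0,0],[0,0,0],[0,0,0],[0,0,0],[0,0,0]],"rotation":[[0,0.935,0.026],[0,0.935,0.026],[0,0.935,0.026],[0,0.935,0.026],[0,0.935,0.026],[0,0.935,0.026],[0,0.935,0.026]],"gripper":[1,1,1,1,1,1,1]}'|grep -E "eef|wid"; done
python3 -m crank '{"dp":[[0,0,0],[0,0,0]],"rotation":[[0,0,0],[0,0,0]],"gripper":[1,1]}'|grep -E "eef|wid"
python3 -c "
from o2 import *
delta(P+.1*Z,R2); s,Rc=obs();w=P+.1*Z-s['eef_pos'];i=Rc.inv()
print('yz',i.apply(w*[0,1,1])/.02,'x',i.apply(w*[1,0,0])/.02)"
sed 's/g-.015\*a/g-.03*a/; s/(285,130,350,205)/(270,200,390,290)/; s/(225,120,345,240)/(180,170,300,300)/' chk.py > chk2.py; python3 chk2.py | grep -E "top|base"; sed "s/^red('top'.*/red('top',(290,205,350,270))/" red2.py | python3 -|grep red
```

```text
eef_pos: [0.4308, -0.2407, 0.1273]
width: 0.471
eef_pos: [0.4309, -0.241, 0.1268]
width: 0.469
eef_pos: [0.431, -0.2405, 0.1269]
width: 0.464
dp(tool,/20mm) [ 1.21  8.72 -3.14] rot(/.12) [-0.04 -0.01 -0.07] world d [ 0.177 -0.031  0.052]
yz [ 1.403 -0.111 -2.676] x [-0.192  8.836 -0.468]
top cen [312.7 204.8] area 33.6875 rect [ 1.3 45.9] 85.8 [[287.5, 206.1], [333.2, 202.7], [333.3, 204.0], [287.6, 207.4]]
top cen [312.4 239.3] area 217.0 rect [15.1 17. ] 84.8 [[303.3, 232.6], [320.2, 231.1], [321.6, 246.1], [304.7, 247.7]]
top cen [313.2 239.2] area 196.25 rect [15.  15.3] 85.2 [[305.2, 232.2], [320.4, 230.9], [321.6, 245.9], [306.4, 247.2]]
-0.12 top face corners top [[323.9, 245.7], [309.4, 246.7], [322.5, 230.8], [308.1, 231.7]] cen [316.  238.7]
  side: top [234.6 219.5] base [[243.1, 242.7], [235.6, 233.2], [231.4, 248.6], [224.0, 238.9]]
0 top face corners top [[323.2, 245.8], [308.3, 246.8], [321.8, 230.8], [307.0, 231.8]] cen [315.  238.8]
  side: top [234.1 218.9] base [[244.9, 244.3], [237.3, 235.8], [233.2, 250.2], [225.7, 241.5]]
0.12 top face corners top [[322.3, 245.9], [307.2, 246.9], [320.9, 230.8], [305.9, 231.9]] cen [314.1 238.8]
  side: top [233.6 218.4] base [[246.6, 245.5], [239.1, 238.2], [234.8, 251.5], [227.4, 243.9]]
top red [316.6 238.7] area 18.4375 bbox [314.5 236.2   4.5   5.2]
```

```bash
python3 -m crank '{"dp":[[0.47,-0.04,-0.89],[0.47,-0.04,-0.89],[0.47,-0.04,-0.89],[-0.02,0.884,-0.047],[-0.02,0.884,-0.047],[-0.02,0.884,-0.047],[-0.02,0.884,-0.047],[-0.02,0.884,-0.047]],"rotation":[[0,0,0],[0,0,-0.07],[0,0,0],[0,0,0],[0,0,0],[0,0,0],[0,0,0],[0,0,0]],"gripper":[1,1,1,1,1,1,1,1]}'|grep -E "eef|wid"
python3 -m crank '{"dp":[[-0.02,0.884,-0.047],[-0.02,0.884,-0.047],[-0.02,0.884,-0.047],[-0.02,0.884,-0.047],[-0.02,0.884,-0.047],[0,0,0],[0,0,0]],"rotation":[[0,0,0],[0,0,0],[0,0,0],[0,0,0],[0,0,0],[0,0,0],[0,0,0]],"gripper":[1,1,1,1,1,1,1]}'|grep -E "eef|wid"
python3 -c "
from o2 import *
delta(P,R2)"
sed -i 's/(270,200,390,290)/(285,140,350,210)/; s/(180,170,300,300)/(230,150,345,260)/' chk2.py; python3 chk2.py | grep -E "top|base"
```

```text
eef_pos: [0.5204, -0.2706, 0.1819]
width: 0.465
eef_pos: [0.6079, -0.2702, 0.1822]
width: 0.466
dp(tool,/20mm) [-4.4   0.01  2.69] rot(/.12) [-0.04 -0.01  0.02] world d [ 0.    -0.001 -0.103]
top cen [322.9 177.2] area 239.3125 rect [18.3 25.2] 86.6 [[306.5, 169.5], [331.7, 168.0], [332.8, 186.2], [307.6, 187.8]]
top cen [310.9 204.8] area 43.875 rect [ 1.6 48.4] 85.8 [[284.9, 206.0], [333.2, 202.4], [333.3, 204.0], [285.0, 207.6]]
top cen [324.3 177.1] area 200.8125 rect [15.2 15.6] 85.7 [[316.2, 170.2], [331.7, 169.0], [332.8, 184.1], [317.3, 185.3]]
-0.12 top face corners top [[335.4, 183.3], [320.6, 184.1], [333.8, 168.4], [319.1, 169.1]] cen [327.3 176.2]
  side: top [289.7 190.8] base [[295.5, 215.2], [287.1, 206.2], [284.4, 220.9], [276.2, 211.8]]
0 top face corners top [[334.7, 183.2], [319.4, 184.3], [333.1, 168.2], [317.9, 169.3]] cen [326.3 176.3]
  side: top [289.1 190.3] base [[297.5, 216.7], [289.0, 208.7], [286.4, 222.4], [278.0, 214.3]]
0.12 top face corners top [[333.8, 183.2], [318.3, 184.6], [332.2, 168.1], [316.8, 169.6]] cen [325.3 176.3]
  side: top [288.5 189.8] base [[299.5, 217.8], [290.9, 211.0], [288.4, 223.5], [279.9, 216.6]]
```

```bash
python3 -m crank '{"dp":[[-0.54,0,0.33],[-0.54,0,0.33],[-0.54,0,0.33],[-0.54,0,0.33],[-0.54,0,0.33],[-0.54,0,0.33],[-0.54,0,0.33],[0,0,0]],"rotation":[[0,0,0],[0,0,0],[0,0,0],[0,0,0],[0,0,0],[0,0,0],[0,0,0],[0,0,0]],"gripper":[1,1,1,1,1,1,1,1]}'|grep -E "eef|force"
for i in 1 2 3 4 5 6 7; do python3 -m crank '{"dp":[[-0.065,0,0.04],[0,0,0]],"rotation":[[0,0,0],[0,0,0]],"gripper":[1,1]}' | grep -E "eef|force:"|paste -sd' '; done
```

```text
eef_pos: [0.6073, -0.2704, 0.0908]
force: [0.5, -0.1, -2.6]
gripper_force: 35.0
eef_pos: [0.6084, -0.2715, 0.0923] force: [-0.4, -0.1, -2.2] gripper_force: 35.0
eef_pos: [0.6082, -0.2714, 0.0907] force: [-0.8, 0.4, -1.3] gripper_force: 35.0
eef_pos: [0.6081, -0.2712, 0.0887] force: [-1.0, -0.6, -1.3] gripper_force: 35.0
eef_pos: [0.608, -0.2712, 0.087] force: [-0.2, 0.8, -1.9] gripper_force: 35.0
eef_pos: [0.608, -0.2712, 0.0855] force: [-0.0, -0.5, -1.8] gripper_force: 35.0
eef_pos: [0.608, -0.2713, 0.084] force: [-0.0, 0.4, -2.8] gripper_force: 35.0
eef_pos: [0.608, -0.2712, 0.0824] force: [-0.4, -0.2, -1.7] gripper_force: 35.0
```

```bash
for i in 1 2 3 4 5 6 7; do python3 -m crank '{"dp":[[-0.05,0,0.031],[0,0,0]],"rotation":[[0,0,0],[0,0,0]],"gripper":[1,1]}' | grep -E "eef|force:"|paste -sd' '; done
```

```text
eef_pos: [0.608, -0.2713, 0.0813] force: [0.5, -0.2, -1.3] gripper_force: 35.0
eef_pos: [0.608, -0.2713, 0.0802] force: [-0.7, 0.2, -2.2] gripper_force: 35.0
eef_pos: [0.608, -0.2713, 0.079] force: [-0.9, 1.2, -1.9] gripper_force: 35.0
eef_pos: [0.608, -0.2713, 0.0778] force: [-0.1, 0.1, -1.8] gripper_force: 35.0
eef_pos: [0.608, -0.2713, 0.0766] force: [-0.1, -0.1, -2.1] gripper_force: 35.0
eef_pos: [0.6082, -0.2714, 0.0765] force: [-0.6, 0.1, 2.1] gripper_force: 35.0
eef_pos: [0.6082, -0.2715, 0.0764] force: [-2.3, 0.4, 6.5] gripper_force: 35.0
```

Contact is at the expected height (0.0765). I'll release, retreat and check.

```bash
python3 -m crank '{"dp":[[0.04,0,-0.025],[0,0,0],[0,0,0],[0,0,0],[0,0,0],[0,0,0],[0,0,0]],"rotation":[[0,0,0],[0,0,0],[0,0,0],[0,0,0],[0,0,0],[0,0,0],[0,0,0]],"gripper":[1,1,0.3,-0.3,-1,-1,-1]}'| grep -E "eef|force:|wid"
python3 -m crank '{"dp":[[0,0,-0.5],[0,0,-0.7],[0,0,-1],[0,0,-1],[0,0,-1],[0,0,-1],[0,0,-1],[0,0,-1]],"rotation":[[0,0,0],[0,0,0],[0,0,0],[0,0,0],[0,0,0],[0,0,0],[0,0,0],[0,0,0]],"gripper":[-1,-1,-1,-1,-1,-1,-1,-1]}'| grep -E "eef|force:|wid"
python3 -m crank '{"dp":[[0.85,-0.3,-0.5],[0.85,-0.3,-0.5],[0.85,-0.3,-0.5],[0.85,-0.3,-0.5],[0.85,-0.3,-0.5],[0.85,-0.3,-0.5],[0.85,-0.3,-0.5],[0,0,0]],"rotation":[[0,0,0],[0,0,0],[0,0,0],[0,0,0],[0,0,0],[0,0,0],[0,0,0],[0,0,0]],"gripper":[-1,-1,-1,-1,-1,-1,-1,-1]}'| grep -E "time|eef|force:|wid"
python3 -c "
from om import *
t=get_image('top');blobs(t);cv2.imwrite('pics/f.png',t)
comps('top',(285,150,350,200),120)"
sed "s/^red('top'.*/red('top',(195,170,345,205))/" red2.py | python3 -|grep red
cat > hchk.py <<'E'
exec(open('hs.py').read().split('best=None')[0].replace("u0,v0,w,h=120,225,75,60","u0,v0,w,h=62,182,95,85"))
# headset hanging: raise parts by .026, fit
parts=[[(x,y,z+.026) for x,y,z in P] for P in parts]
for y in(-2.2,-2.3):
    r=minimize(cost,[.475,.40,y],method='Nelder-Mead',options=dict(initial_simplex=[[.475,.4,y],[.482,.4,y],[.475,.407,y],[.475,.4,y+.1]]))
    print(r.x,np.degrees(r.x[2]),r.fun)
E
python3 hchk.py; sleep 0; python3 hchk.py
```

```text
eef_pos: [0.6081, -0.2712, 0.075]
force: [-0.6, -0.8, 0.1]
width: 0.772
gripper_force: 0.0
eef_pos: [0.6155, -0.3953, 0.1529]
force: [0.5, 0.2, -1.2]
width: 1.003
gripper_force: 0.0
time_s: 86.3
eef_pos: [0.5734, -0.3933, 0.2939]
force: [0.2, -0.1, 0.5]
width: 0.999
gripper_force: 0.0
g [295.6 183.2] 137 [ 0.619 -0.215]
g [258.9 186.2] 135 [ 0.61  -0.092]
y [296.6 117. ] 69 [ 0.851 -0.225]
y [211.7 187.3] 194 [0.608 0.067]
y [237.4 189. ] 190 [ 0.601 -0.02 ]
o [317.5 183.4] 241 [ 0.618 -0.289]
o [257.7 208.1] 239 [ 0.536 -0.087]
top cen [318.9 183. ] area 182.0 rect [14.2 14.9] 85.9 [[311.0, 176.4], [325.9, 175.4], [326.9, 189.5], [312.0, 190.6]]
top red [321.9 182.4] area 14.6875 bbox [320.  180.2   4.    4.8]
top red [292.9 183.3] area 14.0625 bbox [291.  181.2   4.    4.5]
top red [237.4 185.3] area 12.25 bbox [235.5 183.2   4.    4.2]
top red [208.3 186.2] area 12.75 bbox [206.2 184.2   4.2   4.2]
top red [258.3 189.2] area 13.6875 bbox [256.2 187.2   4.2   4.2]
26557
[ 0.47613799  0.40550515 -2.21345304] -126.82151720318461 -0.8005821078431372
[ 0.47961395  0.40488632 -2.2892488 ] -131.16429455789324 -0.8066188805856337
26552
[ 0.47613799  0.40550515 -2.21345304] -126.8215172031847 -0.8004840834584392
[ 0.47961395  0.40488632 -2.2892488 ] -131.16429455789324 -0.80657657932465
```

Run:
```python
from h import *
a=cv2.cvtColor(cv2.resize(cv2.imread('pics/top0.png'),(512,384),interpolation=cv2.INTER_AREA)[:,:,::-1],cv2.COLOR_RGB2GRAY); b=cv2.cvtColor(get_image('top'),cv2.COLOR_RGB2GRAY)
for n,(x0,y0,x1,y1) in dict(box=(348,150,420,208),c1=(372,220,432,262),c2=(182,122,238,162),bowl=(104,150,147,193),fig=(144,147,172,174)).items():
    s,_=cv2.phaseCorrelate(np.float64(a[y0:y1,x0:x1]),np.float64(b[y0:y1,x0:x1])); print(n,np.round(s,2),np.abs(a[y0:y1,x0:x1].astype(int)-b[y0:y1,x0:x1]).mean().round(1))
```

```text
box [-1.42  0.81] 30.3
c1 [ 19.56 -12.67] 68.2
c2 [-0.   -0.03] 23.8
bowl [0.51 0.52] 17.3
fig [0.05 0.42] 18.5
```

```bash
python3 -c "
from h import *
s,R=obs();w=np.array([-.19,.10,.06]);print(R.inv().apply(w)/.02/12, ik(s['eef_pos']+w,R,s['joints']))"
```

```text
[ 0.4557384  -0.7651389   0.26403067] (array([-1.09668383,  0.26647194,  1.51403013,  0.46538468,  2.2817117 ,
       -1.02589082]), np.float64(4.430260262026235e-14))
```

```bash
for i in 1 2; do python3 -m crank '{"dp":[[0.455,-0.765,0.26],[0.455,-0.765,0.26],[0.455,-0.765,0.26],[0.455,-0.765,0.26],[0.455,-0.765,0.26],[0.455,-0.765,0.26]],"rotation":[[0,0,0],[0,0,0],[0,0,0],[0,0,0],[0,0,0],[0,0,0]],"gripper":[-1,-1,-1,-1,-1,-1]}'|grep eef; done
python3 - <<'E'
from h import *
a=np.ascontiguousarray(cv2.resize(cv2.imread('pics/top0.png'),(512,384),interpolation=cv2.INTER_AREA)[:,:,::-1]); b=get_image('top')
cv2.imwrite('pics/f2.png',b[:,:,::-1])
for n,(x0,y0,x1,y1) in dict(box=(348,150,420,208),c1=(372,220,432,262),c2=(182,122,238,162),bowl=(104,150,147,193),fig=(144,147,172,174)).items():
    A=cv2.cvtColor(a,6+1)[y0:y1,x0:x1].astype(np.float32); B=cv2.cvtColor(b,7)[y0:y1,x0:x1].astype(np.float32)
    h=5; r=cv2.matchTemplate(B,A[h:-h,h:-h],cv2.TM_CCOEFF_NORMED); i=np.unravel_index(r.argmax(),r.shape); print(n,'shift px',i[1]-h,i[0]-h,'corr',r.max().round(3))
blobs(b)
E
```

```text
eef_pos: [0.4779, -0.3422, 0.3187]
eef_pos: [0.3829, -0.2926, 0.3488]
box shift px 0 0 corr 0.998
c1 shift px 0 0 corr 0.304
c2 shift px 0 0 corr 0.997
bowl shift px 0 0 corr 0.999
fig shift px 0 0 corr 0.998
g [295.8 183.1] 135 [ 0.619 -0.216]
g [259.  186.1] 134 [ 0.61  -0.092]
y [296.6 117. ] 69 [ 0.851 -0.225]
y [211.2 186. ] 159 [0.612 0.068]
y [237.3 188.2] 168 [ 0.604 -0.019]
y [393.7 240.2] 94 [ 0.426 -0.531]
o [317.6 182.9] 211 [ 0.619 -0.289]
o [251.3 208.7] 185 [ 0.534 -0.066]
```

```bash
python3 -c "
from workcell import *
s=observe();print(s['time_s'],s['force']);print(close_job())"
```

```text
87.85 [ 0.3507065  -2.1237552   0.71104999]
the job is handed in; nothing more can be done
None
```

Job handed in at 87.9 s: all five cartons stand upright in the tray and the headset hangs over the rail, though the orange carton fell after the headset was hung and was stood up again; the steel box, bowl, figurine and controller2 had not moved, and controller1 was hidden behind the arm at the last check.

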